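# Close the petty-cash box: seat the coin tray on its base and latch it

### The job

Close up the petty-cash box: lift the coin tray off its sloping stand by its handle, set it gently on the cash box base so that all four lugs drop fully home in the corner sockets, keeper over the latch, and let go of it. Then hook the latch's bail over the keeper and press the lever down flat to draw the tray tight. Leave everything else on the desk where it is.

Things in the scene. Friction and masses are not known exactly. Their poses are not given: they have to be found in the camera images.
- tray_handle (a point): Loose steel coin tray with two rows of coin rolls (0.4 to 0.65 kg). Point: centre of its black carrying handle's grip bar, flat-sided, 14 mm thick (x), 124 long (y), 18 high (z), open below between posts at y +-56. Axes: x away from the keeper, y along the bar, z up out of the tray. Starts on the stand, leaning 0.48 rad (27.5 deg), keeper side down and towards the robot.
- coin_tray: The same tray, 130 (x) x 190 (y) mm; origin 84 mm below the handle centre, on the plane of the lug ends; same axes. Floor underside at z 10, wall tops at z 50, handle bar z 75 to 93. Four round lugs 12 mm across, 10 long, the last 3 mm tapering to 9.4, under the corners at x +-53, y +-83. At the start the lugs stand on the board behind a 7 mm lip: lift 10 mm along tray z to clear it.
- keeper (a point): Keeper hook on the tray's front (-x) wall: a steel tongue 36 mm wide (y), 4 thick, standing 13 mm out of the wall, sloping down to the wall. Point: where the bail's bar lies when hooked, 3 mm in front of the wall, 54 mm below the handle centre. The wall rises 20 mm above it, the tongue's outer edge 2 to 3 mm above it. With the tray home the lever's hinge lies 38 mm below and 7 mm in front of it.
- mount: Mounting plate of the cash box, dark steel, 160 (x) x 260 (y) x 4 mm, fixed to the desk. Origin: centre of its underside; x to the back. The cash box base is screwed on top of it through slots, square to it but up to 8 mm off its centre either way along x and along y; the base's own place is not reported: find it by touch (its four outer walls are plain and firm away from the latch) or by eye.
- lever (a joint): Latch lever on the base's front wall, angle in rad: 0 = down flat (closed), 1.57 = straight out, level; starts at 1.45 to 1.70, stop at 1.8. Hinge line along base y, 10 mm before the wall, 18 mm below the rim. A plate 40 mm wide (y), 3 thick, 50 long from the hinge, outer face (uppermost when open: press here) 3.5 mm off the hinge line. Stays where put; 2 to 6 N near its end moves it.
- bail (a joint): Bail: U of springy 5 mm wire, 56 mm wide (y), pivoted on the lever 16 mm from its hinge, cross bar 53 mm from the pivot. Angle rad: lever angle + this = the bail's lean from upright, + towards the box. Starts flopped out at its stop, -2.45; push the bar up and in past upright and it falls on the tray's wall, above the keeper. Lever down then draws it onto the keeper; hooked and closed: about 0.11.
- mount_center (a point): Centre of the mounting plate's top, where the base stands: an open grey steel box 130 (x) x 190 (y) mm, 80 high, latch on its front (-x) wall roughly facing the robot. In its corners, level with the rim, round sockets 14 mm across, 14 deep, 1 mm chamfer, at x +-53, y +-83 of the base. Tray home: its floor on the rim, keeper over the latch, handle centre 154 mm above this plate.
- stand: Sloping stand of the tray, dark steel, fixed, 150 x 205 mm, its board rising 27.5 deg away from the robot, from 23 to 93 mm above the desk. Origin: centre of its underside; x to the back.
- canister: Tin canister with a screw-top lid, 85 mm across, 123 high; bystander. Origin: centre of its underside.
- clips: Bundle of four jumbo black binder clips side by side, 101 x 52 mm, 63 high; bystander. Origin: centre of its underside.
- coaster: Frosted glass coaster, 92 mm across, 6 thick; bystander. Origin: centre of its underside.
- punch: Chrome hole punch, base 85 x 115 mm, about 85 high; bystander. Origin: centre of its underside.
- pen_tray: Shallow steel tray 90 x 200 mm, 18 high, holding the eraser; bystander. Origin: centre of its underside.
- eraser: Pink rubber eraser block 26 x 62 x 14 mm in the shallow steel tray; bystander. Origin: centre of its underside.
Not all that is in view belongs to the job. Leave any red look-alike of the coin_tray alone.

How it is judged:
By the outcome, as a careful person would: the job done as asked, in the order asked, and still so for the second after the job is handed in, with the robot touching nothing.
It also fails if it takes over 70 s, if anything falls off the work surface, if the arm or the gripper's body presses on something with over 40 N, if the wrist force passes 120 N, or if a joint passes its speed limit or range.

### The arm

A 6-joint arm with a two-finger parallel gripper is mounted at the origin on the work surface. World frame = base frame: x ahead of the robot, y to its left, z up, the work surface at z = 0. Lengths are in mm, angles in rad, forces in N, time in s.
With the tool pointing down it reaches from about 350 to 875 mm from the base axis. Payload 15.5 kg.
Tool frame: the origin (TCP) lies between the finger pads; the fingertips stand 14 mm ahead of it and the grasp point (between the pads) lies 5 mm behind it; z points along the fingers, y is the line along which they close (so a half turn about z gives the same grasp; the last joint's range is limited). The gripper opens to 85 mm and grips with 20 to 120 N. Pads are 22 mm wide; open, the fingers measure 114 mm over their backs; the gripper's body (76 mm by 85 mm) begins 54 mm behind the grasp point. The pads swing forward as they close: fully open they stand 13 mm farther back than shut.
Start: joints at [-1.254, 0.494, 1.345, -0, 1.302, -0.096], TCP at [250.163, -572.752, 210.277] pointing down, gripper open.
Joint ranges: [-2.91, 2.91], [-0.82, 2.16], [0.22, 2.67], [-1.22, 4.37], [0.12, 2.79], [-3.08, 3.08]. Speed limits (rad/s): [1.89, 1.89, 2.57, 3.01, 3.01, 3.01].

### API

Orientations are given as a unit quaternion [x, y, z, w].
In Python, from bench import arm, capture, job, look_for, pinpoint gives the robot as it stands.
- The arm moves only by the tool servo_tool, never from a script. Its argument "commands" is a list that holds one entry, the list of rows, each a list of 7 numbers: the shift along the tool's x, y, z scaled (see below), then the turn, a rotation vector about the tool's x, y, z scaled (see below), then the closure, from 0 (fully open) to 1 (shut). A call has 1 to 12 rows; each row shifts and turns the commanded pose from where the row before left it, along the tool's axes as they then stand; what a row does not reach is not made up. The controller multiplies each number of a shift by 0.03 m and each number of a turn by 5 degrees. A row lasts 1/10 s, in which the tool goes at most 50 mm and 8.59 degrees, less where a joint would pass 70% of its speed; a pose out of reach is approached as far as the arm can. A call with a number of a shift or a turn outside -1 to 1 is refused whole. A call with a gripper value outside its range is refused whole. The fingers move at their own pace and stop on an object; "newtons" is the grip in N (left out, the last holds). Time passes only in rows, so rows that do not move let the fingers close. It gives the time, the measured TCP pose, the force, the opening and the grip force at its end, in the units of the state.
- arm.get_obs(): the state, without advancing time (a new reading comes with each control period).
- capture(name): name is "scene" or "side" or "wrist"; returns a dict with "image" (420x560x3 uint8, blue, green, red), "depth" (420x560 float32, mm along the optical axis (not along the pixel's ray), 0 where there is no reading), "intrinsics" (3x3 intrinsics, pixels), "k1" (the pictures are not rectified: a ray, as slopes to the right and down, at radius r is drawn at 1 + k1 r^2 times it, then the intrinsics apply), "rvec" (rotation vector, rad) and "tvec" (3), from world to camera coordinates, as OpenCV has them. Camera axes: x right, y down, z forward; pixel columns grow to the right and rows downward; lengths in mm; the calibration is good to about 2 mm. A picture is of the moment at which its call begins.
- job.sign_off(): hands the job in; it is judged then, once.
Trained networks look in the newest picture that a camera, given by its name, has taken for a name from the list of things; names that differ only in an ending like _2 or _b are one class to them, and where a whole thing is asked for, a point or a joint stands for the part that bears it (a point fixed in the world has none). Each returns a list of dicts, best first, with "confidence" (0 to 1); they miss things now and then, are a little off and sometimes report something else, mostly with a low value. They report only what shows in the picture. A call takes as long as a camera call. They do not tell look-alikes from the thing itself.
- look_for(camera, name): "location" ([x, y, z] in mm, in world coordinates, good to about 4 mm: the middle of the surface that is visible of it).
- pinpoint(camera, name): "location" ([x, y, z] in mm, in world coordinates, good to about 4 mm: a listed point, or the origin of a listed thing).
The state is a dict: "time": time; "q": joint angles; "dq": joint speeds; "joint_torque": joint torques, N m; "ee_pos": TCP position; "tcp_rot": TCP orientation; "ft_force": force on the tool from outside, world axes, zero at the start; "ft_torque": the same for the moment, N m; "opening": finger opening in mm; "finger_force": force on a finger pad.
Only numpy, scipy, OpenCV 4.12 (cv2) and the standard library are available. Lean on these libraries where they do the work, as an engineer would, in place of code of your own. Each camera call takes 0.05 s, during which the arm holds its last target. There are 200 camera calls.

## Working session

There is one attempt and no reset: what is moved stays moved. The work goes in short steps, Python scripts to look and compute and a tool call to move; the robot and the scene stay as the last step left them, time stands still between calls to the robot, and variables do not carry over. Pictures are saved under pics/ and viewed, at most 10 in all, crops included, and the job is handed in when it is done.

Besides the shell and the picture viewer there is one more tool, called after "Request:" by a JSON object that holds its "fn" and its "kwargs", one argument or row to a line. servo_tool: Moves the arm, as the interface text tells. Its arguments: {"type":"object","properties":{"commands":{"type":"array","items":{"type":"array","items":{"type":"array","items":{"type":"number","minimum":-1,"maximum":1}}}},"newtons":{"type":"number"}},"required":["commands"]}

```bash
ls; mkdir -p pics; cat > h.py <<'E'
import numpy as np, cv2
from bench import arm, capture, job, look_for, pinpoint
from scipy.spatial.transform import Rotation as R
np.set_printoptions(precision=2,suppress=True)
def cloud(c):
    d=c["depth"];K=np.array(c["intrinsics"]);h,w=d.shape
    v,u=np.mgrid[:h,:w]
    p=und(c,np.stack([u.ravel(),v.ravel()],1))
    z=d.reshape(-1);P=np.c_[p*z[:,None],z]
    Rm=cv2.Rodrigues(np.array(c["rvec"],float))[0]
    W=(P-np.array(c["tvec"]).ravel())@Rm
    W[z==0]=np.nan
    return W.reshape(h,w,3)
def und(c,px):
    K=np.array(c["intrinsics"]);k=c["k1"]
    return cv2.undistortPoints(np.float64(px).reshape(-1,1,2),K,np.array([k,0,0,0.])).reshape(-1,2)
def proj(c,pts):
    k=c["k1"]
    return cv2.projectPoints(np.float64(pts).reshape(-1,1,3),np.float64(c["rvec"]),np.float64(c["tvec"]),np.array(c["intrinsics"]),np.array([k,0,0,0.]))[0].reshape(-1,2)
E
python3 - <<'E'
from h import *
o=arm.get_obs();print(o)
for n in("scene","side"):
    c=capture(n);cv2.imwrite(f"pics/{n}0.png",c["image"]);np.savez(f"{n}0.npz",**c)
    for t in "tray_handle coin_tray keeper mount mount_center stand lever bail canister clips coaster punch pen_tray".split():
        print(n,t,[(np.array(r["location"]).round(0),round(r["confidence"],2),proj(c,r["location"])[0].round(0)) for r in pinpoint(n,t)[:3]] if t not in("lever","bail") else [(np.array(r["location"]).round(0),round(r["confidence"],2)) for r in look_for(n,t)[:3]])
E
```

```text
pics
{'time': 0.0, 'q': array([-1.25,  0.49,  1.35, -0.  ,  1.3 , -0.1 ]), 'dq': array([-0., -0.,  0.,  0., -0., -0.]), 'joint_torque': array([  0.  , -88.22, -38.39,  -0.  ,   0.01,  -0.  ]), 'ee_pos': array([ 250.  , -572.39,  209.71]), 'tcp_rot': array([ 0.98,  0.2 , -0.  , -0.  ]), 'ft_force': array([ 0.79, -0.65,  0.3 ]), 'ft_torque': array([ 0.02,  0.  , -0.02]), 'finger_force': 0.0, 'opening': 85.13186474121602}
scene tray_handle [(array([ 605., -211.,  133.]), 0.9, array([211., 243.]))]
scene coin_tray [(array([ 391., -301.,   92.]), 0.92, array([136., 208.])), (array([ 643., -200.,   58.]), 0.87, array([229., 275.])), (array([300., 242.,  96.]), 0.75, array([310., 109.]))]
scene keeper [(array([365., 247.,  60.]), 0.88, array([324., 131.])), (array([ 569., -212.,   50.]), 0.81, array([208., 255.])), (array([ 331., -275.,   65.]), 0.79, array([140., 196.]))]
scene mount [(array([395.,   6.,   2.]), 0.21, array([255., 185.]))]
scene mount_center []
scene stand [(array([ 644., -202.,   -3.]), 0.73, array([230., 292.]))]
scene lever [(array([528., 225.,  74.]), 0.82), (array([ 6
[... 1265 characters left out ...]
-208.,    0.]), 0.69, array([279., 175.]))]
side lever [(array([614.,  20.,  23.]), 0.74), (array([ 621., -188.,   88.]), 0.25)]
side bail [(array([511., 226., 103.]), 0.5)]
side canister [(array([794.,  11.,   1.]), 0.76, array([189., 215.])), (array([ 642., -205.,    2.]), 0.69, array([279., 176.]))]
side clips [(array([620.,  10.,  -0.]), 0.97, array([251., 236.]))]
side coaster [(array([ 573., -212.,   50.]), 0.65, array([304., 168.])), (array([ 790., -167.,    2.]), 0.55, array([225., 170.]))]
side punch [(array([791., 147.,  -1.]), 0.89, array([159., 257.])), (array([ 572., -210.,   49.]), 0.18, array([304., 169.]))]
side pen_tray [(array([397.,   3.,   2.]), 0.7, array([340., 264.]))]
```

View pics/scene0.png

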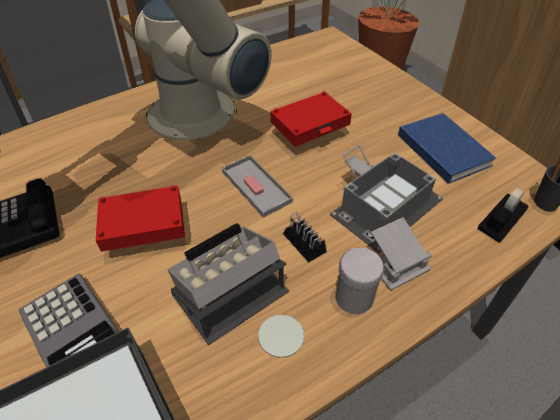

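View pics/side0.png

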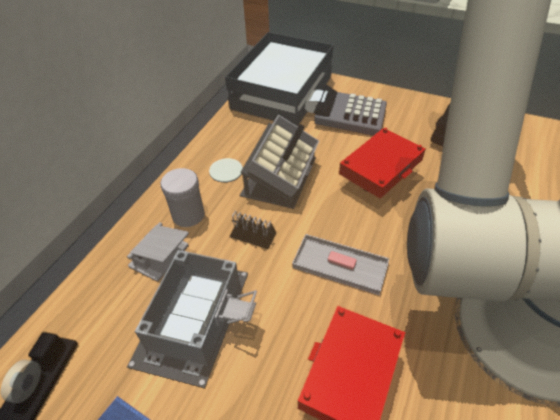

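Scene: grey tray with coin rolls and black handle at (225,265) on the stand; red closed boxes at (140,217) and (310,118) are the look-alikes; the open base with latch is at (388,195). The grey tray fits the description (coin rolls, black handle, on the stand). Now I'll fit poses from depth and check a crop.

```bash
cat > m.py <<'E'
from h import *
for n in("scene","side"):
    c=dict(np.load(f"{n}0.npz"));c["k1"]=float(c["k1"]);W=cloud(c);im=c["image"]
    cam=-cv2.Rodrigues(c["rvec"])[0].T@c["tvec"].ravel();print(n,"cam",cam)
    P=W.reshape(-1,3)
    # base rim
    m=(P[:,2]>80)&(P[:,2]<89)&(abs(P[:,0]-620)<130)&(abs(P[:,1]-215)<150)
    q=P[m];
    m2=(P[:,2]>60)&(P[:,2]<110)&(abs(P[:,0]-620)<150)&(abs(P[:,1]-215)<160)
    print("rim",m.sum(),cv2.minAreaRect(np.float32(q[:,:2])),np.median(q[:,2]),q.min(0),q.max(0))
    m=(P[:,2]>2.5)&(P[:,2]<7)&(abs(P[:,0]-620)<150)&(abs(P[:,1]-215)<180)
    print("mount",m.sum(),cv2.minAreaRect(np.float32(P[m][:,:2])))
    # handle: dark pts near handle
    H=np.array([608,-208,133.]);
    m=(np.linalg.norm(P-H,axis=1)<75)&(im.reshape(-1,3).max(1)<45)&(P[:,2]>95)
    q=P[m];mu=q.mean(0);u,s,v=np.linalg.svd(q-mu,full_matrices=False);t=(q-mu)@v[0]
    print("handle",m.sum(),mu,v[0],np.degrees(np.arctan2(v[0][1],v[0][0])),s/np.sqrt(len(q)),np.percentile(t,[1,99]),mu+v[0]*np.percentile(t,[1,99]).mean())
    w=proj(c,[[608,-208,110],[620,215,85]]).astype(int)
    out=[]
    for (x,y) in w:
        cr=im[max(0,y-75):y+75,max(0,x-90):x+90];out.append(cv2.resize(cr,(400,300),interpolation=cv2.INTER_CUBIC))
    cv2.imwrite(f"pics/c_{n}.png",np.hstack(out))
a=[cv2.imread(f"pics/c_{n}.png") for n in("scene","side")]
cv2.imwrite("pics/crop.png",np.vstack(a))
E
python3 m.py
```

```text
scene cam [1141.32 -390.53  833.97]
rim 681 ((617.6527099609375, 209.99172973632812), (207.8035888671875, 258.81036376953125), 16.771163940429688) 83.42030422229779 [507.38 107.07  80.  ] [737.36 348.75  88.71]
mount 1432 ((619.64208984375, 214.02978515625), (358.4291687011719, 299.4090270996094), 89.7809829711914)
handle 569 [ 607.94 -208.8   137.78] [ 0.09 -1.   -0.  ] -85.06872316080353 [35.04  5.48  2.21] [-61.45  57.98] [ 607.79 -207.07  137.78]
side cam [268.64 573.4  834.57]
rim 1170 ((618.6902465820312, 210.78616333007812), (205.77130126953125, 263.05303955078125), 18.57695960998535) 83.82599691660809 [501.72 107.61  80.  ] [733.31 346.65  88.84]
mount 3256 ((620.0071411132812, 214.99559020996094), (299.908203125, 359.9787902832031), 0.008382472209632397)m.py:16: RuntimeWarning: Mean of empty slice.
  q=P[m];mu=q.mean(0);u,s,v=np.linalg.svd(q-mu,full_matrices=False);t=(q-mu)@v[0]
  ret = um.true_divide(
Traceback (most recent call last):
  File "m.py", line 16, in <module>
    q=P[m];mu=q.mean(0);u,s,v=np.linalg.svd(q-mu,full_matrices=False);t=(q-mu)@v[0]
                                                                               ~^^^
IndexError: index 0 is out of bounds for axis 0 with size 0
```

```bash
cat > m2.py <<'E'
from h import *
from scipy.optimize import minimize
def rectfit(q,L,W,x0,sig=3):
    def f(p):
        a=p[2];d=q[:,:2]-p[:2];l=np.c_[d@[np.cos(a),np.sin(a)],d@[-np.sin(a),np.cos(a)]]
        dx=abs(l[:,0])-L/2;dy=abs(l[:,1])-W/2
        sd=np.maximum(dx,dy);sd=np.where((dx>0)&(dy>0),np.hypot(dx,dy),sd)
        e=np.where(sd>0,sd,np.maximum(-sd-3,0))
        return np.sum(1-np.exp(-(e/sig)**2))
    best=min((minimize(f,[x0[0]+i,x0[1]+j,a],method="Nelder-Mead") for i in(-8,0,8) for j in(-8,0,8) for a in(-.3,-.1,.1,.3)),key=lambda r:r.fun)
    return best.x,best.fun,len(q)
if __name__=="__main__":
  A=[]
  for n in("scene","side"):
    c=dict(np.load(f"{n}0.npz"));c["k1"]=float(c["k1"]);W=cloud(c);im=c["image"];P=W.reshape(-1,3)
    m=(P[:,2]>80)&(P[:,2]<87)&(abs(P[:,0]-620)<130)&(abs(P[:,1]-215)<140)
    print(n,"rim",rectfit(P[m],130,190,(618,215)))
    A.append(P[m])
    H=np.array([608,-208,133.]);m=(np.linalg.norm(P-H,axis=1)<70)&(P[:,2]>124)
    q=P[m];mu=q.mean(0);u,s,v=np.linalg.svd(q-mu,full_matrices=False);t=(q-mu)@v[0]
    print("handle",m.sum(),mu,v[0],s/np.sqrt(len(q)),np.percentile(t,[1,99]),q.min(0),q.max(0))
    w=proj(c,[[608,-208,110],[620,215,85]]).astype(int)
    out=[cv2.resize(im[max(0,y-75):y+75,max(0,x-90):x+90],(400,300),interpolation=cv2.INTER_CUBIC) for x,y in w]
    cv2.imwrite(f"pics/c_{n}.png",np.hstack(out))
  print("both",rectfit(np.vstack(A),130,190,(618,215)))
  a=[cv2.imread(f"pics/c_{n}.png") for n in("scene","side")]
  cv2.imwrite("pics/crop.png",np.vstack(a))
E
python3 m2.py
```

```text
scene rim (array([634.45, 243.76,   0.15]), np.float64(205.3301050898731), 652)
handle 684 [ 609.44 -207.96  137.33] [ 0.09 -1.   -0.01] [36.01 13.47  4.13] [-62.7   59.78] [ 588.99 -268.83  125.15] [ 677.79 -143.88  146.69]
side rim (array([631.54, 243.19,   0.16]), np.float64(348.7760162988923), 1125)
handle 253 [ 603.09 -198.12  139.36] [-0.11  0.99 -0.02] [37.12 18.33  3.42] [-68.23  54.46] [ 587.1  -268.9   124.18] [ 676.48 -142.65  146.38]
both (array([632.8 , 243.46,   0.16]), np.float64(593.1085483493703), 1777)
```

View pics/crop.png

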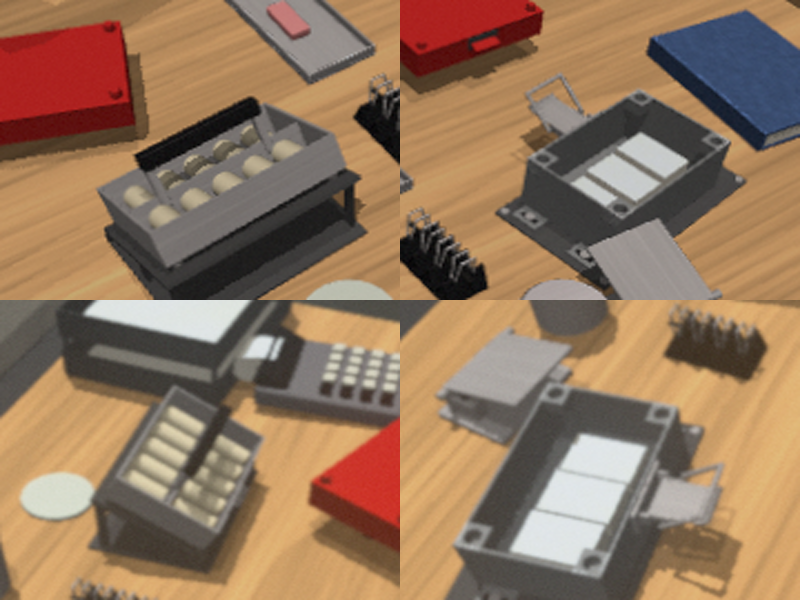

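Crop: the grey tray with coin rolls and handle on the stand is confirmed; base with four sockets and its latch open on the side facing the robot.

```bash
cat >> h.py <<'E'
def pose():
    o=arm.get_obs();return o["ee_pos"],R.from_quat(o["tcp_rot"])
def down(yaw,tilt=0):
    """tool x along yaw dir, z down; y = z cross x"""
    x=np.array([np.cos(yaw),np.sin(yaw),0]);z=np.array([0,0,-1.]);r=R.from_matrix(np.c_[x,np.cross(z,x),z])
    return r
def go(p,rot):
    """rotation in place first, then shift in new axes"""
    q,r=pose();rv=(r.inv()*rot).as_rotvec();s=rot.inv().apply(np.array(p)-q)
    print("turn units",np.degrees(rv)/5," rows>=",np.ceil(abs(np.degrees(rv)/5).max()))
    print("shift units(new axes)",s/30," (old axes)",r.inv().apply(np.array(p)-q)/30)
E
python3 - <<'E'
from h import *
c=capture("wrist");p,r=pose()
Rm=cv2.Rodrigues(np.float64(c["rvec"]))[0];cam=-Rm.T@np.ravel(c["tvec"])
print("cam in tool",r.inv().apply(cam-p),"optical axis",r.inv().apply(Rm[2]),"x",r.inv().apply(Rm[0]),c["intrinsics"])
print(r.as_matrix())
go([620,235,330],r)
E
```

```text
cam in tool [  78.4    -0.9  -162.88] optical axis [-0.3   0.    0.95] x [-0.  1. -0.] [[308.84   0.   280.99]
 [  0.   308.84 213.88]
 [  0.     0.     1.  ]]
[[ 0.92  0.4  -0.  ]
 [ 0.4  -0.92 -0.  ]
 [-0.   -0.   -1.  ]]
turn units [0. 0. 0.]  rows>= 0.0
shift units(new axes) [ 22.07 -19.74  -3.99]  (old axes) [ 22.07 -19.74  -3.99]
```

Request:
{"fn": "servo_tool", "kwargs": {
  "commands": [
    [[0.98,-0.34,-0.33,0,0,0,0],[0.98,-0.34,-0.33,0,0,0,0],[0.98,-0.34,-0.33,0,0,0,0],[0.98,-0.34,-0.33,0,0,0,0],[0.98,-0.34,-0.33,0,0,0,0],[0.98,-0.34,-0.33,0,0,0,0],[0.98,-0.34,-0.33,0,0,0,0],[0.98,-0.34,-0.33,0,0,0,0],[0.98,-0.34,-0.33,0,0,0,0],[0.98,-0.34,-0.33,0,0,0,0],[0.98,-0.34,-0.33,0,0,0,0],[0.98,-0.34,-0.33,0,0,0,0]]
  ]
}}

```text
time: 2.65
ee_pos: [525.3, -318.3, 329.5]
tcp_rot: [0.979, 0.204, 0.0, -0.0]
ft_force: [0.5, -0.1, 0.2]
opening: 85.4
finger_force: 0.0
```

Request:
{"fn": "servo_tool", "kwargs": {
  "commands": [
    [[0.98,-0.34,0,0,0,0,0],[0.98,-0.34,0,0,0,0,0],[0.98,-0.34,0,0,0,0,0],[0.98,-0.34,0,0,0,0,0],[0,0,0,0,0,-1,0],[0,0,0,0,0,-1,0],[0,0,0,0,0,-1,0],[0,0,0,0,0,-1,0],[0,0,0,0,0,-1,0],[0,0,0,0,0,-1,0],[0,0,0,0,0,-1,0],[0,0,0,0,0,-1,0]]
  ]
}}

```text
time: 3.85
ee_pos: [615.9, -234.9, 329.0]
tcp_rot: [0.849, 0.528, -0.0, -0.0]
ft_force: [0.9, -0.1, 0.3]
opening: 85.4
finger_force: 0.0
```

Request:
{"fn": "servo_tool", "kwargs": {
  "commands": [
    [[0,0,0,0,0,-1,0],[0,0,0,0,0,-1,0],[0,0,0,0,0,-1,0],[0,0,0,0,0,-1,0],[0,0,0,0,0,-1,0],[0,0,0,0,0,-1,0],[0,0,0,0,0,0,0],[0,0,0,0,0,0,0]]
  ]
}}

```text
time: 4.65
ee_pos: [615.9, -234.9, 329.1]
tcp_rot: [0.686, 0.728, 0.0, -0.0]
ft_force: [-0.1, 0.2, -0.8]
opening: 85.5
finger_force: 0.0
```

```bash
python3 - <<'E'
from h import *
c=capture("wrist");cv2.imwrite("pics/w1.png",c["image"]);np.savez("w1.npz",**c);p,r=pose();print(p,r.as_matrix(),arm.get_obs()["time"])
W=cloud(c);P=W.reshape(-1,3);H=np.array([608,-208,135.])
m=(np.linalg.norm(P-H,axis=1)<75)&(P[:,2]>124)&(c["image"].reshape(-1,3).max(1)<70)
q=P[m];mu=q.mean(0);u,s,v=np.linalg.svd(q-mu,full_matrices=False);t=(q-mu)@v[0]
print("handle",m.sum(),mu,v,s/np.sqrt(len(q)),np.percentile(t,[1,99]),mu+v[0]*np.percentile(t,[.5,99.5]).mean())
for t in("tray_handle","keeper","coin_tray"):print(t,[(k["location"],k["confidence"]) for k in pinpoint("wrist",t)[:2]])
go([625,208,350],down(1.725))
E
```

```text
[ 615.92 -234.89  329.03] [[-0.06  1.   -0.  ]
 [ 1.    0.06  0.  ]
 [ 0.   -0.   -1.  ]] 4.7
handle 1705 [ 602.98 -203.04  138.41] [[ 0.09 -1.    0.  ]
 [ 0.89  0.08 -0.46]
 [ 0.46  0.04  0.89]] [35.17  5.6   2.89] [-56.5   62.77] [ 603.28 -206.22  138.41]
tray_handle [([599.3, -206.9, 132.0], 0.66)]
keeper [([566.8, -214.5, 50.3], 0.6)]
coin_tray [([648.8, -200.3, 56.5], 0.72), ([394.5, -295.5, 94.8], 0.65)]
turn units [-0.   -0.   -1.06]  rows>= 2.0
shift units(new axes) [14.54  2.57 -0.7 ]  (old axes) [14.72  1.21 -0.7 ]
```

View pics/w1.png

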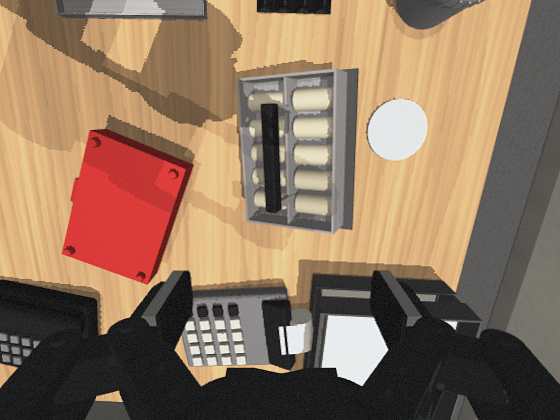

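Wrist picture: the tray at (295,150) with black handle bar from (268,105) to (273,210), red box left, coaster right. On to the base.

Request:
{"fn": "servo_tool", "kwargs": {
  "commands": [
    [[0,0,0,0,0,-0.53,0],[0,0,0,0,0,-0.53,0],[0.97,0.17,-0.05,0,0,0,0],[0.97,0.17,-0.05,0,0,0,0],[0.97,0.17,-0.05,0,0,0,0],[0.97,0.17,-0.05,0,0,0,0],[0.97,0.17,-0.05,0,0,0,0],[0.97,0.17,-0.05,0,0,0,0],[0.97,0.17,-0.05,0,0,0,0],[0.97,0.17,-0.05,0,0,0,0],[0.97,0.17,-0.05,0,0,0,0],[0.97,0.17,-0.05,0,0,0,0]]
  ]
}}

```text
time: 6.05
ee_pos: [621.2, 61.7, 344.2]
tcp_rot: [0.651, 0.759, 0.0, 0.0]
ft_force: [-0.1, 0.7, -0.8]
opening: 85.5
finger_force: 0.0
```

Request:
{"fn": "servo_tool", "kwargs": {
  "commands": [
    [[0.97,0.17,-0.05,0,0,0,0],[0.97,0.17,-0.05,0,0,0,0],[0.97,0.17,-0.05,0,0,0,0],[0.97,0.17,-0.05,0,0,0,0],[0.97,0.17,-0.05,0,0,0,0],[0,0,0,0,0,0,0],[0,0,0,0,0,0,0]]
  ]
}}

```text
time: 6.75
ee_pos: [623.9, 208.4, 351.4]
tcp_rot: [0.65, 0.76, -0.0, 0.0]
ft_force: [-0.4, 0.0, 0.2]
opening: 85.4
finger_force: 0.0
```

```bash
cat > m3.py <<'E'
from h import *
from m2 import rectfit
from scipy.optimize import least_squares
c=capture("wrist");cv2.imwrite("pics/w2.png",c["image"]);np.savez("w2.npz",**c);p,r=pose();print(p,arm.get_obs()["time"])
for t in("mount_center","mount"):print(t,[(k["location"],k["confidence"]) for k in pinpoint("wrist",t)[:2]])
P=cloud(c).reshape(-1,3)
m=(P[:,2]>80)&(P[:,2]<88)&(abs(P[:,0]-632)<130)&(abs(P[:,1]-243)<140)
x,f,n=rectfit(P[m],130,190,(633,243));print("rim",x,f,n,np.median(P[m][:,2]))
pts=[]
a=x[2];Rz=np.array([[np.cos(a),-np.sin(a)],[np.sin(a),np.cos(a)]])
im=c["image"].copy()
w=[[*(x[:2]+Rz@[i*53,j*83]),84] for i in(-1,1) for j in(-1,1)]
rim=[[*(x[:2]+Rz@[i*65,j*95]),84] for i,j in((-1,-1),(-1,1),(1,1),(1,-1))]
for u in proj(c,w): cv2.circle(im,tuple(int(k) for k in u.round()),3,(0,0,255),1)
cv2.polylines(im,[proj(c,rim).round().astype(int).reshape(-1,1,2)],True,(0,255,0),1)
cv2.imwrite("pics/w2a.png",im)
# handle box fit from w1 + scene
th=.48
Q=[]
for n_ in("w1","scene0"):
    d=dict(np.load(n_+".npz"));d["k1"]=float(d["k1"]);P=cloud(d).reshape(-1,3)
    m=(np.linalg.norm(P-[605,-207,135],axis=1)<72)&(P[:,2]>126)&(d["image"].reshape(-1,3).max(1)<60)
    q=P[m]
    def f(v):
        Rt=(R.from_euler("z",v[3])*R.from_euler("y",-th)).as_matrix()
        l=abs((q-v[:3])@Rt)-[7,62,9]
        o=np.linalg.norm(np.maximum(l,0),axis=1)+np.minimum(l.max(1),0)
        return o
    s=least_squares(f,[605,-207,133,.09],loss="soft_l1");print(n_,len(q),s.x,np.abs(s.fun).mean())
E
python3 m3.py
```

```text
[623.99 207.76 351.49] 6.8
mount_center []
mount []
rim [633.49 243.95   0.15] 577.3621527586101 1929 83.19049963908746
w1 1693 [ 602.94 -207.81  131.68    0.09] 0.49381405639365966
scene0 587 [ 603.42 -205.34  132.82    0.09] 0.901005225720488
```

View pics/w2a.png

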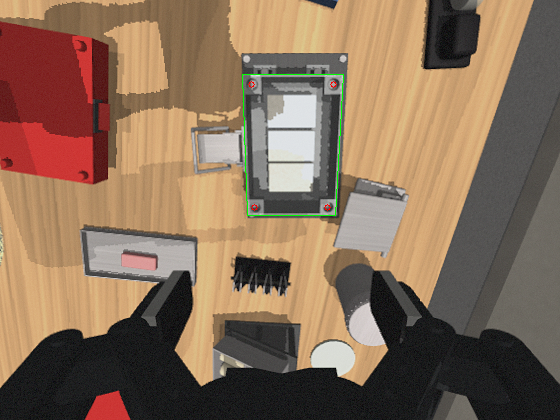

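Overlay agrees with the rim and the four sockets, around (255,208), (328,208), (252,85), (334,84); latch open at (215,148). Now the grasp goal.

```bash
cat >> h.py <<'E'
def toolrot(yaw,th=0):
    T=(R.from_euler("z",yaw)*R.from_euler("y",-th)).as_matrix()
    return R.from_matrix(np.c_[T[:,1],T[:,0],-T[:,2]])
E
python3 - <<'E'
from h import *
g=toolrot(.09,.48);z=g.as_matrix()[:,2];C=np.array([603,-207.5,132]);print(z,C+z*5)
go(C+z*5-z*110,g)
E
```

```text
[ 0.46  0.04 -0.89] [ 605.3  -207.29  127.57]
turn units [-5.5  -0.17  0.72]  rows>= 6.0
shift units(new axes) [-13.7  -5.1   2.1]  (old axes) [-13.45  -4.43   4.22]
```

Request:
{"fn": "servo_tool", "kwargs": {
  "commands": [
    [[-0.96,-0.32,0.15,0,0,0,0],[-0.96,-0.32,0.15,0,0,0,0],[-0.96,-0.32,0.15,0,0,0,0],[-0.96,-0.32,0.15,0,0,0,0],[-0.96,-0.32,0.15,0,0,0,0],[-0.96,-0.32,0.15,0,0,0,0],[-0.96,-0.32,0.15,0,0,0,0],[-0.96,-0.32,0.15,0,0,0,0],[-0.96,-0.32,0.15,0,0,0,0],[-0.96,-0.32,0.15,0,0,0,0],[-0.96,-0.32,0.15,0,0,0,0],[-0.96,-0.32,0.15,0,0,0,0]]
  ]
}}

```text
time: 8.1
ee_pos: [562.8, -153.2, 297.6]
tcp_rot: [0.651, 0.759, -0.0, 0.0]
ft_force: [0.5, -0.0, -0.5]
opening: 85.5
finger_force: 0.0
```

Request:
{"fn": "servo_tool", "kwargs": {
  "commands": [
    [[-0.96,-0.32,0.5,0,0,0,0],[-0.96,-0.32,0.5,0,0,0,0],[0,0,0.7,-0.92,-0.03,0.12,0],[0,0,0.7,-0.92,-0.03,0.12,0],[0,0,0,-0.92,-0.03,0.12,0],[0,0,0,-0.92,-0.03,0.12,0],[0,0,0,-0.92,-0.03,0.12,0],[0,0,0,-0.92,-0.03,0.12,0],[0,0,0,0,0,0,0],[0,0,0,0,0,0,0]]
  ]
}}

```text
time: 9.1
ee_pos: [554.7, -211.6, 225.9]
tcp_rot: [0.655, 0.717, 0.175, 0.161]
ft_force: [-0.0, -0.7, 0.1]
opening: 85.5
finger_force: 0.0
```

```bash
cat > m4.py <<'E'
from h import *
from scipy.optimize import least_squares
def handle(d,th,c0,yaw):
    P=cloud(d).reshape(-1,3);T=(R.from_euler("z",yaw)*R.from_euler("y",-th)).as_matrix()
    L=(P-c0)@T
    m=(abs(L)<[16,70,17]).all(1)&(d["image"].reshape(-1,3).max(1)<60);q=P[m]
    def f(v):
        Rt=(R.from_euler("z",v[3])*R.from_euler("y",-th)).as_matrix()
        l=abs((q-v[:3])@Rt)-[7,62,9]
        return np.linalg.norm(np.maximum(l,0),axis=1)+np.minimum(l.max(1),0)
    s=least_squares(f,[*c0,yaw],loss="soft_l1");return s.x,len(q),abs(s.fun).mean()
E
python3 - <<'E'
from m4 import *
c=capture("wrist");cv2.imwrite("pics/w3.png",c["image"])
v=handle(c,.48,np.array([603,-207.5,132]),.09);print(v,pose()[0])
g=toolrot(.09,.48);z=g.as_matrix()[:,2]
go(np.array([603,-207.5,132])+5*z,g)
go(v[0][:3]+5*z,g)
E
```

```text
(array([ 602.28, -206.65,  131.63,    0.09]), 2003, np.float64(0.5051227050658869)) [ 555.38 -211.53  226.06]
turn units [0.01 0.01 0.01]  rows>= 1.0
shift units(new axes) [-0.01 -0.03  3.68]  (old axes) [-0.01 -0.04  3.68]
turn units [0.01 0.01 0.01]  rows>= 1.0
shift units(new axes) [ 0.02 -0.06  3.68]  (old axes) [ 0.02 -0.06  3.68]
```

View pics/w3.png

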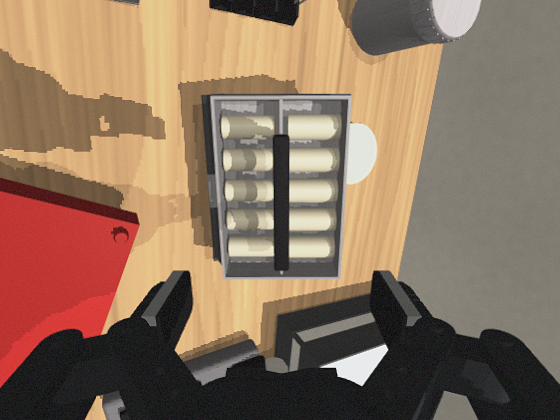

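The handle bar runs (281,135)-(281,270), centred and square between the fingers. Descend and close.

Request:
{"fn": "servo_tool", "kwargs": {
  "commands": [
    [[0,-0.01,0.7,0,0,0,0],[0,-0.01,0.7,0,0,0,0],[0,-0.01,0.7,0,0,0,0],[0,-0.01,0.7,0,0,0,0],[0,0,0.5,0,0,0,0],[0,0,0.38,0,0,0,0],[0,0,0,0,0,0,0.5],[0,0,0,0,0,0,0.7],[0,0,0,0,0,0,0.8],[0,0,0,0,0,0,0.9],[0,0,0,0,0,0,1],[0,0,0,0,0,0,1]]
  ],
  "newtons": 60
}}

```text
time: 10.35
ee_pos: [605.1, -206.4, 127.6]
tcp_rot: [0.655, 0.717, 0.176, 0.161]
ft_force: [-0.5, -0.9, -0.9]
opening: 0.2
finger_force: 0.0
```

Request:
{"fn": "servo_tool", "kwargs": {
  "commands": [
    [[0,0,0,0,0,0,1],[0,0,0,0,0,0,1],[0,0,0,0,0,0,1]]
  ]
}}

```text
time: 10.65
ee_pos: [605.1, -206.2, 127.3]
tcp_rot: [0.655, 0.717, 0.176, 0.161]
ft_force: [-0.0, -0.9, -0.6]
opening: -0.2
finger_force: 0.0
```

```bash
python3 - <<'E'
from m4 import *
o=[]
for n in("wrist","side","scene"):
    c=capture(n);np.savez(n+"_m.npz",**c);u=proj(c,[[605,-207,125]])[0].astype(int)
    h,w=(75,100) if n!="wrist" else (150,200)
    y0=min(max(0,u[1]-h),420-2*h);x0=min(max(0,u[0]-w),560-2*w)
    o.append(cv2.resize(c["image"][y0:y0+2*h,x0:x0+2*w],(400,300)));print(n,u,x0,y0)
cv2.imwrite("pics/miss.png",np.vstack([np.hstack(o[:2]),np.hstack([o[2],o[2]*0])]))
E
```

```text
wrist [279 257] 79 107
side [291 143] 191 68
scene [213 244] 113 169
```

View pics/miss.png

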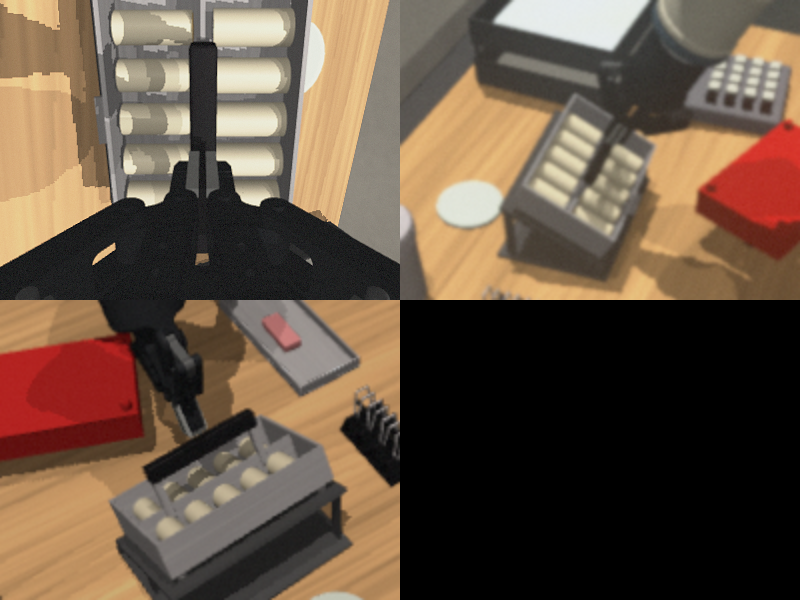

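```bash
python3 - <<'E'
from m4 import *
T=toolrot(.09,.48).as_matrix();p,r=pose();print(p)
for n in("scene","wrist","side"):
    d=dict(np.load(n+"_m.npz"));d["k1"]=float(d["k1"]);W=cloud(d);L=(W-p)@T  # tool coords
    im=d["image"]
    m=(abs(L[...,0])<12)&(abs(L[...,1])<25)&(abs(L[...,2])<40)
    vs,us=np.where(m);k=max(1,len(vs)//25)
    print(n,len(vs));idx=np.argsort(L[vs,us,2])[::k]
    print(np.c_[us[idx],vs[idx],L[vs[idx],us[idx]],im[vs[idx],us[idx]]].round(0).astype(int))
E
```

```text
[ 605.14 -206.25  127.26]
scene 274
[[205 229  -7   6 -40 104 109 111]
 [205 230  -8   8 -39 109 114 116]
 [211 229   2  13 -37  22  22  22]
 [206 231  -7   7 -36 103 107 108]
 [209 232  -4  14 -34  28  26  28]
 [211 232  -1  15 -32  20  19  17]
 [214 231   6  14 -30  26  26  26]
 [208 234  -6   9 -28  55  57  58]
 [208 235  -6   6 -25 101 106 107]
 [216 232  11   6 -23  95 108 118]
 [217 235  11   6 -16  17  16  18]
 [217 236  10   8 -15  28  28  30]
 [213 237   3   2 -15  18  19  20]
 [218 236  11   8 -14  23  21  24]
 [214 238   3   5 -13  20  18  22]
 [211 241  -5   7 -11  19  13  17]
 [218 238  10   8 -10  17  15  16]
 [214 242  -1  10  -8  17  16  15]
 [217 241   5   9  -6  19  18  21]
 [218 241   8   8  -4  18  19  19]
 [220 241  12   8  -2  17  16  19]
 [217 243   5   6  -1  16  14  17]
 [213 247  -7   9   1  21  20  22]
 [218 260  -6   5  34 116 118 124]
 [220 259  -1   2  36 117 118 123]
 [225 257  10   3  37 113 116 122]
 [224 262   1  15  39 144 174 188]
 [221 260   1   1  40 114 116 121]]
wrist 971
[[256 280   8 -11 -40  35  27  28]
 [277 272  12  -2 -39  73  78  77]
 [2
[... 1161 characters left out ...]
 [293 134   3  11 -30  66  75  80]
 [295 138  11   2 -30  77  85  88]
 [300 140   5 -11 -28 108 130 137]
 [294 139  10   3 -25  64  70  75]
 [293 138   8   6 -24  69  77  79]
 [293 140   6   3 -17  46  53  61]
 [292 140   8   5 -16  55  60  65]
 [295 140   2  -2 -16  52  57  64]
 [296 142   5  -6 -15  79  94 100]
 [294 143  11  -3 -15  43  53  59]
 [292 142  11   2 -14  48  56  60]
 [295 142   5  -4 -14  48  57  63]
 [291 139  -2   7  -9  87  91  97]
 [281 151   6  11  37 182 217 225]
 [277 148   3  23  38 182 218 227]
 [278 147  -2  22  38 176 211 221]
 [290 157   5 -17  39 137 163 175]
 [279 148  -2  19  39 181 218 226]
 [276 150  10  23  40 166 199 210]
 [278 148  -1  21  40 183 218 228]]
```

Wrist crop: the shut fingers end at about row 260, above the bar, so they closed over it without holding it. The depth from all three cameras puts the tips about 37 mm short of the stated TCP. Open, go 36 mm further, check, then close.

Request:
{"fn": "servo_tool", "kwargs": {
  "commands": [
    [[0,0,0,0,0,0,0],[0,0,0,0,0,0,0],[0,0,0,0,0,0,0],[0,0,0,0,0,0,0],[0,0,0,0,0,0,0],[0,0,0,0,0,0,0],[0,0,0,0,0,0,0]]
  ]
}}

```text
time: 11.5
ee_pos: [605.2, -206.2, 127.3]
tcp_rot: [0.655, 0.717, 0.176, 0.161]
ft_force: [-0.0, -0.6, -0.9]
opening: 85.5
finger_force: 0.0
```

```bash
python3 - <<'E'
from m4 import *
T=toolrot(.09,.48).as_matrix();p,r=pose();print(p,arm.get_obs()["opening"])
for n in("wrist","side","scene"):
    d=capture(n);W=cloud(d);L=(W-p)@T
    if n=="wrist":print(handle(d,.48,np.array([603,-207.5,132]),.09))
    m=(abs(L[...,0])<14)&(abs(L[...,1])>35)&(abs(L[...,1])<62)&(L[...,2]<14)&(L[...,2]>-60)
    q=L[m];print(n,len(q),np.percentile(q[:,2],[0,1,50,90,95,98,99,100]) if len(q) else "")
    q=q[q[:,2]<10]; i=np.argsort(-q[:,2])[:8];print(q[i])
E
```

```text
[ 605.15 -206.24  127.27] 85.50899367786079
(array([ 602.47, -206.25,  131.76,    0.09]), 5231, np.float64(0.4644783555184545))
wrist 3330 [-60.   -59.78 -49.64 -38.89 -36.82 -35.28 -34.47 -33.03]
[[ -6.83 -42.97 -33.03]
 [ -8.53  42.8  -33.05]
 [ -1.24 -42.95 -33.1 ]
 [  3.73 -42.95 -33.23]
 [ -0.51 -42.8  -33.4 ]
 [  4.9  -42.8  -33.41]
 [ -2.13 -42.93 -33.44]
 [ -1.02  42.49 -33.45]]
side 85 [-59.88 -59.55 -50.59 -41.59 -38.9  -37.35 -36.08 -36.07]
[[  8.17  45.9  -36.07]
 [  8.55 -48.54 -36.08]
 [ -4.63 -43.12 -37.95]
 [  3.7  -42.85 -38.18]
 [ 10.58 -44.74 -38.89]
 [  9.47  43.99 -38.92]
 [  4.14  49.61 -40.49]
 [  8.35  45.24 -40.59]]
scene 274 [-59.97 -59.75 -47.72 -37.45 -35.85 -34.77 -34.34 -33.75]
[[  5.89  48.13 -33.75]
 [ -0.5  -42.54 -34.18]
 [  1.31  48.86 -34.33]
 [  7.31 -43.87 -34.35]
 [ -1.88 -44.57 -34.37]
 [ -5.36 -41.85 -34.64]
 [ -8.05 -46.12 -34.92]
 [  8.15  48.99 -34.95]]
```

Request:
{"fn": "servo_tool", "kwargs": {
  "commands": [
    [[0,0,0.3,0,0,0,0],[0,0,0.3,0,0,0,0],[0,0,0.3,0,0,0,0],[0,0,0.3,0,0,0,0],[0,0,0,0,0,0,0.4],[0,0,0,0,0,0,0.6],[0,0,0,0,0,0,0.7],[0,0,0,0,0,0,0.8],[0,0,0,0,0,0,0.9],[0,0,0,0,0,0,1],[0,0,0,0,0,0,1],[0,0,0,0,0,0,1]]
  ],
  "newtons": 60
}}

```text
time: 12.85
ee_pos: [621.8, -204.9, 95.8]
tcp_rot: [0.655, 0.717, 0.176, 0.161]
ft_force: [-3.6, -0.0, 5.7]
opening: 12.9
finger_force: 59.0
```

Gripped. Lift along tray z.

Request:
{"fn": "servo_tool", "kwargs": {
  "commands": [
    [[0,0,-0.1,0,0,0,1],[0,0,-0.2,0,0,0,1],[0,0,-0.3,0,0,0,1],[0,0,-0.5,0,0,0,1],[0,0,-0.6,0,0,0,1],[0,0,-0.8,0,0,0,1],[0,0,-0.8,0,0,0,1],[0,0,-0.8,0,0,0,1],[0,0,-0.5,0,0,0,1],[0,0,-0.2,0,0,0,1],[0,0,0,0,0,0,1],[0,0,0,0,0,0,1]]
  ]
}}

```text
time: 14.05
ee_pos: [555.1, -210.7, 222.7]
tcp_rot: [0.655, 0.717, 0.176, 0.161]
ft_force: [0.1, -0.6, -3.7]
opening: 12.6
finger_force: 58.7
```

```bash
python3 - <<'E'
from m4 import *
p,r=pose();o=arm.get_obs();print(p,o["ft_force"],o["ft_torque"],o["opening"])
d=capture("wrist");z=r.as_matrix()[:,2]
v=handle(d,.48,p-40*z,.09);print(v,"in tool",r.inv().apply(v[0][:3]-p))
g=toolrot(.152,0)
go([633.3,243.8,300],g)
E
```

```text
[ 555.12 -210.66  222.69] [ 0.11 -0.63 -3.74] [-0.05  0.61 -0.02] 12.598410188423514
(array([ 536.13, -212.01,  258.86,    0.09]), 7353, np.float64(0.7970626967995246)) in tool [  0.38  -0.11 -40.87]
turn units [ 5.51  0.16 -0.69]  rows>= 6.0
shift units(new axes) [14.58  4.87 -2.59]  (old axes) [14.85  4.72 -0.45]
```

Request:
{"fn": "servo_tool", "kwargs": {
  "commands": [
    [[0,0,-0.2,0.92,0.03,-0.11,1],[0,0,-0.2,0.92,0.03,-0.11,1],[0,0,-0.2,0.92,0.03,-0.11,1],[0,0,-0.2,0.92,0.03,-0.12,1],[0,0,-0.2,0.92,0.03,-0.12,1],[0,0,-0.2,0.91,0.01,-0.12,1],[0.3,0.1,0,0,0,0,1],[0.6,0.2,0,0,0,0,1],[0.9,0.3,0,0,0,0,1],[0.9,0.3,0,0,0,0,1],[0.9,0.3,0,0,0,0,1],[0.9,0.3,0,0,0,0,1]]
  ]
}}

```text
time: 15.3
ee_pos: [569.0, -69.5, 256.1]
tcp_rot: [0.651, 0.759, 0.001, 0.0]
ft_force: [0.5, 0.1, -4.1]
opening: 12.7
finger_force: 58.9
```

Request:
{"fn": "servo_tool", "kwargs": {
  "commands": [
    [[0.9,0.3,0,0,0,0,1],[0.9,0.3,0,0,0,0,1],[0.9,0.3,0,0,0,0,1],[0.9,0.3,0,0,0,0,1],[0.9,0.3,0,0,0,0,1],[0.9,0.3,0,0,0,0,1],[0.9,0.3,0,0,0,0,1],[0.9,0.3,0,0,0,0,1],[0.9,0.3,0,0,0,0,1],[0.6,0.2,0,0,0,0,1],[0.3,0.1,0,0,0,0,1],[0,0,0,0,0,0,1]]
  ]
}}

```text
time: 16.5
ee_pos: [617.0, 209.8, 256.5]
tcp_rot: [0.651, 0.759, 0.0, 0.0]
ft_force: [0.1, -0.3, -4.2]
opening: 13.0
finger_force: 58.9
```

```bash
python3 - <<'E'
from m4 import *
p,r=pose();o=arm.get_obs();print(o["time"],p,o["ft_force"],o["ft_torque"],o["opening"])
for n in("wrist","scene","side"):
    d=capture(n);z=r.as_matrix()[:,2]
    v=handle(d,0,p-41*z,.152);print(n,v,"in tool",r.inv().apply(v[0][:3]-p))
    print([(k["location"],k["confidence"]) for k in pinpoint(n,"keeper")[:2]])
    if n!="wrist":cv2.imwrite(f"pics/h_{n}.png",d["image"])
g=toolrot(.152,0)
go([633.3,243.8,185],g)
E
```

```text
16.5 [617.03 209.8  256.47] [ 0.08 -0.35 -4.22] [-0.04 -0.05  0.  ] 12.986913915103056
wrist (array([616.86, 210.14, 297.3 ,   0.16]), 7691, np.float64(1.0553192938591849)) in tool [  0.35  -0.09 -40.83]
[([363.7, 246.4, 62.2], 0.86), ([547.8, 193.8, 246.1], 0.59)]
scene (array([617.08, 209.32, 298.84,   0.16]), 317, np.float64(1.5033951552963343)) in tool [ -0.49  -0.   -42.37]
[([366.5, 244.8, 59.8], 0.75), ([549.6, 197.6, 244.2], 0.71)]
side (array([616.91, 206.41, 299.21,   0.15]), 441, np.float64(0.7822723305781342)) in tool [ -3.35  -0.61 -42.74]
[([367.0, 248.6, 63.7], 0.92), ([326.9, -277.7, 59.5], 0.73)]
turn units [ 0.01  0.01 -0.  ]  rows>= 1.0
shift units(new axes) [1.09 0.71 2.4 ]  (old axes) [1.1 0.7 2.4]
```

Request:
{"fn": "servo_tool", "kwargs": {
  "commands": [
    [[0.3,0.2,0.3,0,0,0,1],[0.4,0.3,0.7,0,0,0,1],[0.3,0.2,0.8,0,0,0,1],[0.07,0,0.8,0,0,0,1],[0,0,0.7,0,0,0,1],[0,0,0.4,0,0,0,1],[0,0,0.1,0,0,0,1],[0,0,0,0,0,0,1],[0,0,0,0,0,0,1],[0,0,0,0,0,0,1]]
  ]
}}

```text
time: 17.8
ee_pos: [633.9, 244.0, 144.1]
tcp_rot: [0.651, 0.759, 0.001, 0.001]
ft_force: [-0.2, -0.7, -4.2]
opening: 12.8
finger_force: 58.9
```

```bash
python3 - <<'E'
from m4 import *
p,r=pose();o=arm.get_obs();print(o["time"],p,o["ft_force"],o["ft_torque"],o["opening"])
out=[]
for n in("scene","side"):
    d=capture(n);np.savez(n+"_p.npz",**d)
    u=proj(d,[[633,243,100]])[0].astype(int);x0=max(0,u[0]-100);y0=max(0,u[1]-75)
    out.append(cv2.resize(d["image"][y0:y0+150,x0:x0+200],(800,600),interpolation=cv2.INTER_CUBIC)[:, :])
    cv2.imwrite(f"pics/p_{n}.png",out[-1])
d=capture("wrist");v=handle(d,0,p+[0,0,41],.152);print(v,"in tool",r.inv().apply(v[0][:3]-p))
go([633.4,243.5,128],toolrot(.152))
cv2.imwrite("pics/p.png",np.hstack([cv2.resize(k,(400,300)) for k in out]))
E
```

```text
17.8 [633.87 244.04 144.12] [-0.15 -0.74 -4.16] [-0.01 -0.04  0.09] 12.755934782256615
(array([634.04, 244.42, 184.65,   0.18]), 7726, np.float64(1.0917392594194824)) in tool [  0.33   0.33 -40.53]
turn units [0.02 0.01 0.01]  rows>= 1.0
shift units(new axes) [-0.01 -0.01  0.52]  (old axes) [-0.01 -0.01  0.52]
```

View pics/p.png

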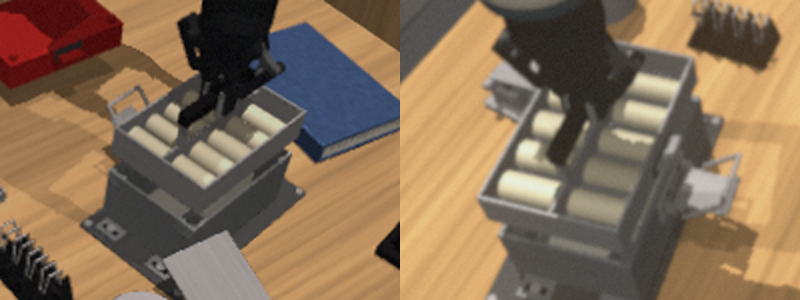

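Tray hangs squarely above the base in both views. Numerically compare tray ring with the base.

```bash
python3 - <<'E'
from h import *
from m2 import rectfit
A=[];B=[]
for n in("scene","side"):
    d=dict(np.load(n+"_p.npz"));d["k1"]=float(d["k1"]);P=cloud(d).reshape(-1,3)
    k=(abs(P[:,0]-633)<110)&(abs(P[:,1]-243)<130)
    t=P[k&(P[:,2]>146.5)&(P[:,2]<154)];print(n,len(t),rectfit(t,130,190,(633,243)))
    A.append(t)
    d=dict(np.load(n+"0.npz"));d["k1"]=float(d["k1"]);P=cloud(d).reshape(-1,3);k=(abs(P[:,0]-633)<110)&(abs(P[:,1]-243)<130)
    b=P[k&(P[:,2]>80)&(P[:,2]<87)];print("  base",rectfit(b,130,190,(633,243)));B.append(b)
print(rectfit(np.vstack(A),130,190,(633,243)),rectfit(np.vstack(B),130,190,(633,243)))
E
```

```text
scene 506 (array([635.6 , 244.06,   0.15]), np.float64(60.23812030100875), 506)
  base (array([634.45, 243.76,   0.15]), np.float64(196.33010509208304), 643)
side 758 (array([632.42, 243.42,   0.15]), np.float64(40.52813920964643), 758)
  base (array([631.54, 243.19,   0.16]), np.float64(337.7760162916733), 1114)
(array([633.74, 243.71,   0.16]), np.float64(147.4355659929223), 1264) (array([632.8 , 243.46,   0.16]), np.float64(573.1085483467039), 1757)
```

Request:
{"fn": "servo_tool", "kwargs": {
  "commands": [
    [[-0.01,-0.03,0.1,0,0,0,1],[0,0,0.2,0,0,0,1],[0,0,0.15,0,0,0,1],[0,0,0.1,0,0,0,1],[0,0,0.1,0,0,0,1],[0,0,0,0,0,0,1]]
  ]
}}

```text
time: 18.55
ee_pos: [632.4, 243.5, 123.0]
tcp_rot: [0.651, 0.759, -0.0, 0.001]
ft_force: [1.3, 1.1, -5.6]
opening: 13.0
finger_force: 58.8
```

Request:
{"fn": "servo_tool", "kwargs": {
  "commands": [
    [[0,0,0.06,0,0,0,1],[0,0,0.06,0,0,0,1],[0,0,0,0,0,0,1]]
  ]
}}

```text
time: 18.85
ee_pos: [632.5, 243.5, 119.8]
tcp_rot: [0.651, 0.759, 0.0, 0.001]
ft_force: [0.8, 0.4, -4.1]
opening: 12.6
finger_force: 59.0
```

Request:
{"fn": "servo_tool", "kwargs": {
  "commands": [
    [[0,0,0.05,0,0,0,1],[0,0,0.05,0,0,0,1],[0,0,0,0,0,0,1]]
  ]
}}

```text
time: 19.15
ee_pos: [632.5, 243.5, 116.8]
tcp_rot: [0.651, 0.759, 0.0, 0.001]
ft_force: [1.5, 0.6, -3.5]
opening: 13.4
finger_force: 59.0
```

Request:
{"fn": "servo_tool", "kwargs": {
  "commands": [
    [[0,0,0.03,0,0,0,1],[0,0,0.03,0,0,0,1],[0,0,0,0,0,0,1]]
  ]
}}

```text
time: 19.45
ee_pos: [632.8, 243.6, 116.6]
tcp_rot: [0.651, 0.759, 0.001, 0.001]
ft_force: [-2.7, -0.8, 14.2]
opening: 12.8
finger_force: 61.5
```

Seated at TCP z 116.6, as predicted for fully home. Ease off, release, and rise.

Request:
{"fn": "servo_tool", "kwargs": {
  "commands": [
    [[0,0,-0.04,0,0,0,1],[0,0,0,0,0,0,0.8],[0,0,0,0,0,0,0.5],[0,0,0,0,0,0,0.2],[0,0,0,0,0,0,0],[0,0,0,0,0,0,0],[0,0,0,0,0,0,0],[0,0,-0.3,0,0,0,0],[0,0,-0.7,0,0,0,0],[0,0,-1,0,0,0,0],[0,0,-1,0,0,0,0],[0,0,-1,0,0,0,0]]
  ]
}}

```text
time: 20.65
ee_pos: [632.2, 243.5, 238.3]
tcp_rot: [0.651, 0.759, 0.0, 0.001]
ft_force: [1.6, 0.7, 0.0]
opening: 85.2
finger_force: 0.0
```

Request:
{"fn": "servo_tool", "kwargs": {
  "commands": [
    [[0,0,-1,0,0,0,1],[0,0,-1,0,0,0,1],[0,0,0,0,0,0,1],[0,0,0,0,0,0,1]]
  ]
}}

```text
time: 21.05
ee_pos: [632.4, 243.6, 297.3]
tcp_rot: [0.651, 0.759, 0.001, 0.001]
ft_force: [0.0, -0.0, -1.0]
opening: 28.2
finger_force: 0.0
```

```bash
cat > m5.py <<'E'
from h import *
from m2 import rectfit
p,r=pose();print(p,arm.get_obs()["ft_force"])
A=[];a=.153;T=R.from_euler("z",a).as_matrix();o0=np.array([633.,243.8,84])
out=[]
for n in("wrist","scene","side"):
    d=capture(n);P=cloud(d).reshape(-1,3);L=(P-o0)@T
    t=P[(abs(L[:,0])<75)&(abs(L[:,1])<105)&(L[:,2]>36)&(L[:,2]<46)]
    print(n,len(t),rectfit(t,130,190,(633,243))[0],"z",np.median(t[:,2]))
    # plane tilt of wall tops
    G=np.c_[(t-o0)@T[:,:2],np.ones(len(t))];print("  plane",np.linalg.lstsq(G,t[:,2],rcond=None)[0])
    # latch points, base frame, rel. to hinge
    m=(L[:,0]<-68)&(L[:,0]>-150)&(abs(L[:,1])<35)&(L[:,2]>-60)&(L[:,2]<60)
    q=L[m];np.save(f"lat_{n}.npy",np.c_[q,d["image"].reshape(-1,3)[m]])
    print("  latch",len(q),q.min(0) if len(q) else "",q.max(0) if len(q) else "")
    for b in np.arange(-150,-68,6):
        s=q[(q[:,0]>=b)&(q[:,0]<b+6)]
        if len(s):print("   x",b,len(s),"y",s[:,1].min().round(),s[:,1].max().round(),"z",np.percentile(s[:,2],[0,10,50,90,100]).round(1))
    u=proj(d,[o0+T@[-80,0,0]])[0].astype(int);x0=min(max(0,u[0]-66),560-133);y0=min(max(0,u[1]-75),420-150)
    out.append(cv2.resize(d["image"][y0:y0+150,x0:x0+133],(266*1,300),interpolation=cv2.INTER_CUBIC))
cv2.imwrite("pics/lat.png",np.hstack(out))
E
python3 m5.py
```

```text
[632.37 243.62 297.26] [ 0.05 -0.04 -0.99]
wrist 1670 [633.07 244.04   0.16] z 123.17599429899721
  plane [  0.     0.   123.06]
  latch 2050 [-130.85  -30.11  -23.53] [-68.3   30.97  22.89]
   x -132 306 y -30.0 30.0 z [-10.4  -8.7  19.2  20.8  22.9]
   x -126 260 y -30.0 31.0 z [-14.6 -12.8 -10.3  18.5  20.6]
   x -120 204 y -30.0 31.0 z [-14.9 -13.7 -12.5  11.3  14. ]
   x -114 191 y -30.0 31.0 z [-14.9 -13.9 -12.8   4.9   8.3]
   x -108 199 y -30.0 31.0 z [-15.6 -14.4 -13.1  -0.1   3. ]
   x -102 192 y -30.0 30.0 z [-16.7 -14.5 -13.5  -6.5  -1.8]
   x -96 209 y -29.0 31.0 z [-23.4 -15.2 -13.9 -11.8  -8.1]
   x -90 184 y -30.0 31.0 z [-23.5 -16.  -14.6 -13.6 -12.2]
   x -84 37 y 0.0 22.0 z [-23.  -16.9 -15.  -13.5  16.9]
   x -78 175 y -18.0 26.0 z [-23.5 -14.   18.6  19.7  21.5]
   x -72 93 y -18.0 18.0 z [14.8 16.2 17.6 18.6 19.7]
scene 512 [634.2  243.32   0.15] z 123.46095724182118
  plane [ -0.    -0.   123.56]
  latch 221 [-133.13  -32.22  -14.83] [-96.59  32.42  23.56]
   x -138 1 y 1.0 1.0 z [-8.8 -8.8 -8.8 -8.8 -8.8]
   x -132 44 y -29.0 24.0 z [-13.3  -9.3  19.1  21.4  2
[... 462 characters left out ...]
 y -2.0 29.0 z [-9.2 -8.8 19.3 22.1 22.3]
   x -132 142 y -31.0 31.0 z [-10.4  -8.7  19.4  22.3  23.8]
   x -126 28 y -30.0 30.0 z [-14.9 -12.4  12.9  17.3  20.3]
   x -120 60 y -30.0 31.0 z [-15.  -13.8 -11.1   9.8  14.4]
   x -114 66 y -30.0 31.0 z [-15.8 -14.2 -11.9   4.7   7.3]
   x -108 71 y -30.0 30.0 z [-15.6 -14.3 -12.3  -1.    2.2]
   x -102 74 y -30.0 31.0 z [-15.2 -14.5 -12.7  -7.   -3.2]
   x -96 84 y -29.0 31.0 z [-17.4 -15.  -13.6 -11.7  -9.3]
   x -90 68 y -30.0 29.0 z [-20.1 -16.2 -13.9 -12.  -10.1]
   x -84 105 y -25.0 25.0 z [-23.9 -16.7 -13.3  20.   25. ]
   x -78 124 y -26.0 27.0 z [-23.4 -16.4  -9.9  20.4  23.2]
   x -72 128 y -23.0 32.0 z [-37.9 -25.9  -9.3  18.8  23.5]
```

View pics/lat.png

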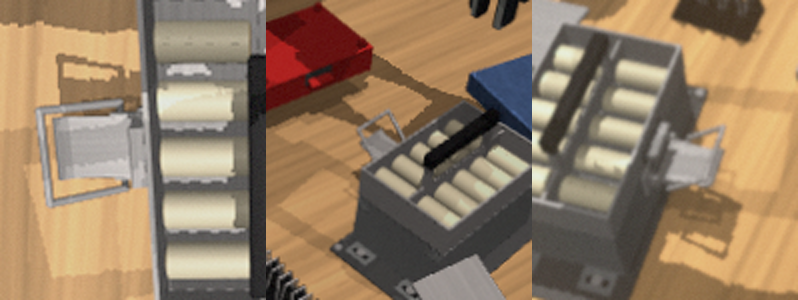

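Tray wall tops are level at about 123.5, so the tray is fully home. The crops show the bail still flopped out, its bar 64 mm before the front wall at z about 104. Next: with the fingers shut, go in front of the bail bar, down, and push it in.

Request:
{"fn": "servo_tool", "kwargs": {
  "commands": [
    [[0,-0.9,0,0,0,0,1],[0,-0.95,0,0,0,0,1],[0,-0.95,0,0,0,0,1],[0,-0.95,0,0,0,0,1],[0,-0.95,0,0,0,0,1],[0,-0.8,0.3,0,0,0,1],[0,0,0.9,0,0,0,1],[0,0,0.9,0,0,0,1],[0,0,0.9,0,0,0,1],[0,0,0.9,0,0,0,1],[0,0,0.9,0,0,0,1],[0,0,0.9,0,0,0,1]]
  ]
}}

```text
time: 22.4
ee_pos: [468.7, 218.1, 123.5]
tcp_rot: [0.651, 0.759, -0.0, 0.0]
ft_force: [1.0, 0.2, 0.0]
opening: 0.2
finger_force: 0.0
```

Request:
{"fn": "servo_tool", "kwargs": {
  "commands": [
    [[0,0,0.9,0,0,0,1],[0,0,0.6,0,0,0,1],[0,0,0.4,0,0,0,1],[0,0,0,0,0,0,1],[0,0,0,0,0,0,1]]
  ]
}}

```text
time: 22.9
ee_pos: [469.5, 218.3, 68.4]
tcp_rot: [0.651, 0.759, 0.0, 0.001]
ft_force: [-0.3, -0.8, 0.9]
opening: -0.4
finger_force: 0.0
```

```bash
cat >> h.py <<'E'
O=np.array([633.,244.,84]);TB=R.from_euler("z",.153).as_matrix()
def base(P): return (P-O)@TB
E
cat > m6.py <<'E'
from h import *
p,r=pose();o=arm.get_obs();print(o["time"],"tcp base",base(p),o["ft_force"],o["opening"],o["q"])
for n in("wrist","side","scene"):
    d=capture(n);L=base(cloud(d).reshape(-1,3));b=d["image"].reshape(-1,3)
    m=(abs(L[:,1])<14)&(L[:,0]>-190)&(L[:,0]<-66)&(L[:,2]>-60)&(L[:,2]<60);q=L[m]
    print(n,len(q))
    for z in range(-60,60,8):
        s=q[(q[:,2]>=z)&(q[:,2]<z+8)]
        if len(s)>3:print("  z",z,len(s),"x pct",np.percentile(s[:,0],[0,5,25,50,75,95,100]).round(0))
E
python3 m6.py
```

```text
22.9 tcp base [-165.5    -0.44  -15.56] [-0.31 -0.76  0.85] -0.37610129468060943 [ 0.32  0.54  1.76 -0.    0.84  0.17]
wrist 13465
  z -28 128 x pct [-69. -69. -68. -68. -68. -68. -67.]
  z -20 3553 x pct [-124. -114. -104.  -92.  -80.  -68.  -67.]
  z -12 1084 x pct [-132. -131. -129. -124.  -68.  -68.  -66.]
  z -4 192 x pct [-70. -69. -68. -68. -67. -66. -66.]
  z 4 104 x pct [-177. -176. -170. -166. -161. -156. -154.]
  z 12 2033 x pct [-179. -172. -131.  -76.  -70.  -66.  -66.]
  z 20 1089 x pct [-179. -176. -165. -131.  -78.  -66.  -66.]
  z 28 611 x pct [-179. -177. -171. -165. -158. -153.  -66.]
  z 36 775 x pct [-179. -171. -167. -165. -164. -159.  -66.]
  z 44 1098 x pct [-190. -185. -175. -164. -155. -143. -135.]
  z 52 2798 x pct [-190. -187. -174. -162. -145. -133. -128.]
side 802
  z -28 13 x pct [-70. -70. -69. -69. -69. -69. -69.]
  z -20 251 x pct [-119. -115. -103.  -92.  -82.  -73.  -69.]
  z -12 114 x pct [-132. -132. -128. -117. -106.  -75.  -69.]
  z -4 6 x pct [-131. -116.  -69.  -68.  -67.  -67.  -67.]
  z 4 7 x pct [-175. -174. -173. -170. -164. -161. -161.]

[... 210 characters left out ...]
-168. -163.  -67.  -66.  -66.]
  z 44 43 x pct [-184. -182. -176. -164. -162. -148. -145.]
  z 52 85 x pct [-190. -185. -175. -163. -154. -136. -128.]
scene 299
  z -20 22 x pct [-126. -120. -118. -113. -108. -104. -102.]
  z -12 67 x pct [-132. -130. -125. -119. -109. -102. -100.]
  z 4 9 x pct [-169. -169. -164. -160. -158. -157. -156.]
  z 12 35 x pct [-179. -176. -164. -155. -150. -126. -126.]
  z 20 35 x pct [-177. -176. -161. -154. -128. -125. -123.]
  z 28 33 x pct [-176. -175. -165. -156. -151. -149. -149.]
  z 36 21 x pct [-176. -170. -167. -161. -157. -150. -149.]
  z 44 20 x pct [-187. -185. -173. -164. -152. -149. -136.]
  z 52 56 x pct [-188. -186. -169. -155. -147. -136. -133.]
```

Request:
{"fn": "servo_tool", "kwargs": {
  "commands": [
    [[0,0.1,-0.12,0,0,0,1],[0,0.3,0,0,0,0,1],[0,0.3,0,0,0,0,1],[0,0.25,0,0,0,0,1],[0,0.25,0,0,0,0,1],[0,0.2,0,0,0,0,1],[0,0.2,0,0,0,0,1],[0,0.2,0,0,0,0,1],[0,0.1,0,0,0,0,1],[0,0,0,0,0,0,1]]
  ]
}}

```text
time: 24.05
ee_pos: [526.4, 227.1, 71.7]
tcp_rot: [0.651, 0.759, 0.0, 0.001]
ft_force: [-0.3, -0.2, 0.4]
opening: 0.1
finger_force: 0.0
```

Request:
{"fn": "servo_tool", "kwargs": {
  "commands": [
    [[0,0.15,0,0,0,0,1],[0,0.15,0,0,0,0,1],[0,0.1,0,0,0,0,1],[0,0,0,0,0,0,1]]
  ]
}}

```text
time: 24.45
ee_pos: [538.0, 228.9, 71.8]
tcp_rot: [0.651, 0.759, 0.0, 0.001]
ft_force: [0.5, -0.0, -0.7]
opening: 0.2
finger_force: 0.0
```

```bash
python3 m6.py
```

```text
24.45 tcp base [-96.16  -0.46 -12.18] [ 0.46 -0.   -0.66] 0.21812168766366877 [ 0.3   0.6   1.59 -0.    0.95  0.15]
wrist 8887
  z -60 522 x pct [-116. -116. -113. -111. -108. -106. -105.]
  z -52 336 x pct [-106. -105. -104. -102. -101.  -99.  -99.]
  z -44 373 x pct [-100.  -99.  -97.  -96.  -95.  -93.  -68.]
  z -36 406 x pct [-94. -93. -91. -89. -88. -69. -68.]
  z -28 493 x pct [-87. -86. -85. -83. -81. -69. -68.]
  z -20 155 x pct [-81. -80. -80. -79. -79. -69. -68.]
  z -12 32 x pct [-70. -70. -70. -69. -69. -67. -67.]
  z -4 21 x pct [-68. -68. -68. -67. -67. -66. -66.]
  z 12 1384 x pct [-109. -103.  -77.  -73.  -69.  -67.  -66.]
  z 20 949 x pct [-109. -107.  -96.  -84.  -79.  -67.  -66.]
  z 28 557 x pct [-109. -108. -103.  -96.  -89.  -84.  -83.]
  z 36 480 x pct [-109. -108. -101.  -96.  -91.  -84.  -83.]
  z 44 871 x pct [-117. -112.  -98.  -96.  -94.  -80.  -75.]
  z 52 2307 x pct [-131. -125. -108.  -98.  -87.  -72.  -66.]
side 654
  z -60 62 x pct [-117. -116. -115. -112. -110. -107. -106.]
  z -52 58 x pct [-114. -109. -106. -104. -102. -101.  -98.]
  z -44 61 x pct
[... 288 characters left out ...]
 -87.  -72.  -69.  -67.  -67.]
  z 20 73 x pct [-111. -110. -102.  -82.  -68.  -66.  -66.]
  z 28 43 x pct [-111. -111. -106.  -98.  -86.  -66.  -66.]
  z 36 32 x pct [-111. -110. -107. -101.  -93.  -67.  -66.]
  z 44 30 x pct [-114. -111. -104.  -96.  -94.  -87.  -84.]
  z 52 62 x pct [-128. -120. -107.  -94.  -88.  -71.  -67.]
scene 189
  z 12 18 x pct [-105. -103.  -99.  -94.  -89.  -85.  -85.]
  z 20 45 x pct [-108. -104.  -93.  -83.  -78.  -76.  -76.]
  z 28 30 x pct [-109. -107.  -93.  -88.  -83.  -81.  -80.]
  z 36 27 x pct [-109. -108.  -97.  -89.  -85.  -82.  -81.]
  z 44 23 x pct [-108. -103. -100.  -96.  -88.  -79.  -70.]
  z 52 44 x pct [-129. -120. -106.  -95.  -83.  -74.  -70.]
```

The push also carried the lever down to about 0.72 rad, so the bar is now too low to pass over the tongue. Back off and look.

Request:
{"fn": "servo_tool", "kwargs": {
  "commands": [
    [[0,-0.5,0,0,0,0,1],[0,-0.8,0,0,0,0,1],[0,-0.8,-0.8,0,0,0,1],[0,-0.8,-0.9,0,0,0,1],[0,0,-0.9,0,0,0,1],[0,0,-0.9,0,0,0,1],[0,0,0,0,0,0,0]]
  ]
}}

```text
time: 25.3
ee_pos: [452.9, 216.3, 179.9]
tcp_rot: [0.651, 0.759, 0.002, 0.002]
ft_force: [-0.1, 0.8, -1.1]
opening: 13.5
finger_force: 0.0
```

```bash
cat > m7.py <<'E'
from h import *
import sys
p,r=pose();o=arm.get_obs();print(o["time"],"tcp base",base(p),o["ft_force"],o["opening"])
out=[]
for n in("wrist","side","scene"):
    d=capture(n);L=base(cloud(d).reshape(-1,3))
    print(n)
    for lab,y0,y1 in(("bar/lever",-17,17),("legL",22,33),("legR",-33,-22)):
        q=L[(L[:,1]>y0)&(L[:,1]<y1)&(L[:,0]>-150)&(L[:,0]<-68)&(L[:,2]>-78)&(L[:,2]<38)]
        print(" ",lab,len(q),[(z,len(s),*np.percentile(s[:,0],[2,50,98]).round(0)) for z in range(-76,38,6) if len(s:=q[(q[:,2]>=z)&(q[:,2]<z+6)])>2])
    u=proj(d,[O+TB@[-85,0,-10]])[0].astype(int);k=45 if n!="wrist" else 80
    x0=min(max(0,u[0]-k),560-2*k);y0=min(max(0,u[1]-k),420-2*k)
    out.append(cv2.resize(d["image"][y0:y0+2*k,x0:x0+2*k],(266,266),interpolation=cv2.INTER_CUBIC))
cv2.imwrite(f"pics/{sys.argv[1]}.png",np.hstack(out))
E
python3 m7.py l2
```

```text
25.3 tcp base [-182.2     0.02   95.93] [-0.14  0.82 -1.07] 13.507010625038818
wrist
  bar/lever 2662 [(-58, 339, np.float64(-116.0), np.float64(-111.0), np.float64(-105.0)), (-52, 204, np.float64(-107.0), np.float64(-103.0), np.float64(-100.0)), (-46, 195, np.float64(-101.0), np.float64(-98.0), np.float64(-96.0)), (-40, 220, np.float64(-97.0), np.float64(-94.0), np.float64(-91.0)), (-34, 235, np.float64(-92.0), np.float64(-89.0), np.float64(-86.0)), (-28, 288, np.float64(-87.0), np.float64(-84.0), np.float64(-68.0)), (-22, 415, np.float64(-82.0), np.float64(-78.0), np.float64(-68.0)), (-16, 172, np.float64(-77.0), np.float64(-74.0), np.float64(-68.0)), (-10, 7, np.float64(-70.0), np.float64(-70.0), np.float64(-70.0)), (14, 311, np.float64(-76.0), np.float64(-72.0), np.float64(-68.0)), (20, 274, np.float64(-82.0), np.float64(-81.0), np.float64(-76.0))]
  legL 388 [(-40, 10, np.float64(-69.0), np.float64(-68.0), np.float64(-68.0)), (-34, 47, np.float64(-87.0), np.float64(-84.0), np.float64(-68.0)), (-28, 38, np.float64(-87.0), np.float64(-78.0), np.float64(-68.0)), (-22, 41, np.float6
[... 2874 characters left out ...]
 7, np.float64(-87.0), np.float64(-86.0), np.float64(-79.0)), (-16, 13, np.float64(-85.0), np.float64(-79.0), np.float64(-73.0)), (-10, 7, np.float64(-85.0), np.float64(-83.0), np.float64(-75.0)), (-4, 5, np.float64(-85.0), np.float64(-83.0), np.float64(-81.0)), (8, 7, np.float64(-84.0), np.float64(-83.0), np.float64(-81.0)), (14, 3, np.float64(-84.0), np.float64(-83.0), np.float64(-81.0)), (20, 8, np.float64(-83.0), np.float64(-81.0), np.float64(-79.0))]
scene
  bar/lever 21 [(20, 20, np.float64(-81.0), np.float64(-78.0), np.float64(-75.0))]
  legL 3 [(20, 3, np.float64(-81.0), np.float64(-78.0), np.float64(-77.0))]
  legR 6 [(20, 4, np.float64(-80.0), np.float64(-80.0), np.float64(-77.0))]
```

View pics/l2.png

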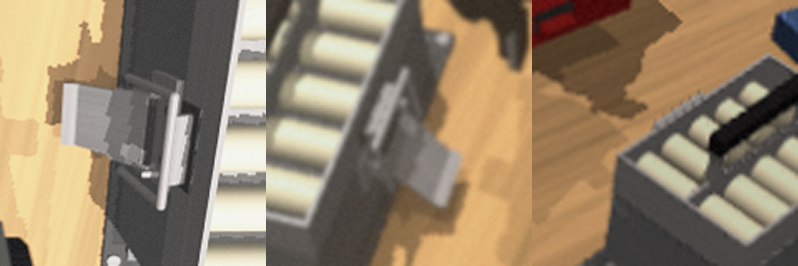

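Crops: the bail stands upright and its bar rests on the outer edge of the keeper tongue, with the lever slanting at about 0.7 rad. To free it, I'll clamp the lever's two side edges near its end and swing it back up, so the bail can tip in over the tongue. That needs the tool turned 90° and tilted 0.7.

Request:
{"fn": "servo_tool", "kwargs": {
  "commands": [
    [[0,0,0,0,0,1,0],[0,0,0,0,0,1,0],[0,0,0,0,0,1,0],[0,0,0,0,0,1,0],[0,0,0,0,0,1,0],[0,0,0,0,0,1,0],[0,0,0,0,0,1,0],[0,0,0,0,0,1,0],[0,0,0,0,0,1,0],[0,0,0,0,0,1,0],[0,0,0,0,0,1,0],[0,0,0,0,0,1,0]]
  ]
}}

```text
time: 26.65
ee_pos: [450.8, 215.4, 175.4]
tcp_rot: [0.944, 0.33, -0.001, 0.0]
ft_force: [-0.3, -1.0, 0.7]
opening: 85.2
finger_force: 0.0
```

Request:
{"fn": "servo_tool", "kwargs": {
  "commands": [
    [[0,0,0,0,0,1,0],[0,0,0,0,0,1,0],[0,0,0,0,0,1,0],[0,0,0,0,0,1,0],[0,0,0,0,0,1,0],[0,0,0,0,0,1,0],[0,0,0,0,1,0,0],[0,0,0,0,1,0,0],[0,0,0,0,1,0,0],[0,0,0,0,1,0,0],[0,0,0,0,1,0,0],[0,0,0,0,1,0,0]]
  ]
}}

```text
time: 27.85
ee_pos: [450.5, 215.9, 176.0]
tcp_rot: [0.963, 0.074, 0.259, -0.02]
ft_force: [2.0, -1.7, 0.6]
opening: 85.2
finger_force: 0.0
```

Request:
{"fn": "servo_tool", "kwargs": {
  "commands": [
    [[0,0,0,0,1,0,0],[0,0,0,0,1,0,0],[0,0,0,0,0,0,0],[0,0,0,0,0,0,0]]
  ]
}}

```text
time: 28.25
ee_pos: [455.8, 206.9, 177.9]
tcp_rot: [0.954, 0.068, 0.293, -0.009]
ft_force: [-0.7, 0.8, -0.2]
opening: 85.2
finger_force: 0.0
```

```bash
cat >> h.py <<'E'
def latrot(t):
    X=TB@[np.cos(t),0,np.sin(t)];Z=TB@[np.sin(t),0,-np.cos(t)];return R.from_matrix(np.c_[X,np.cross(Z,X),Z])
def gob(pb,t): go(O+TB@np.array(pb,float),latrot(t))
E
python3 - <<'E'
from h import *
p,r=pose();print(base(p),arm.get_obs()["opening"],arm.get_obs()["q"])
gob([-155.6,0.3,14.7],.7)
E
```

```text
[-180.76   -9.63   93.93] 85.15860480813099 [ 0.44  0.24  2.17 -0.84  0.25  2.64]
turn units [ 0.32  1.21 -0.  ]  rows>= 2.0
shift units(new axes) [-1.06 -0.33  2.56]  (old axes) [-0.79 -0.4   2.65]
```

The wrist is near a singularity at this tilt, so use a gentler tilt of 0.35.

```bash
python3 - <<'E'
from h import *
gob([-134,0.3,20],.35)
E
```

```text
turn units [ 0.32 -2.8  -0.06]  rows>= 3.0
shift units(new axes) [ 0.62 -0.33  2.85]  (old axes) [-0.09 -0.41  2.9 ]
```

Request:
{"fn": "servo_tool", "kwargs": {
  "commands": [
    [[0,0,0,0,-0.7,0,0],[0,0,0,0.08,-0.7,0,0],[0,0,0,0.1,-0.7,-0.03,0],[0,0,0,0.14,-0.7,-0.03,0],[0.15,-0.08,0.5,0,0,0,0],[0.15,-0.08,0.6,0,0,0,0],[0.15,-0.08,0.7,0,0,0,0],[0.17,-0.09,0.7,0,0,0,0],[0,0,0.35,0,0,0,0],[0,0,0,0,0,0,0],[0,0,0,0,0,0,0]]
  ]
}}

```text
time: 29.35
ee_pos: [505.0, 220.4, 106.9]
tcp_rot: [0.979, 0.072, 0.192, -0.011]
ft_force: [0.5, -0.7, 1.1]
opening: 85.5
finger_force: 0.0
```

```bash
python3 - <<'E'
from h import *
p,r=pose();print(arm.get_obs()["time"],base(p),arm.get_obs()["q"])
gob([-96,0.3,-84],.35)
d=capture("wrist");L=base(cloud(d).reshape(-1,3))
q=L[(abs(L[:,1])<40)&(L[:,0]>-125)&(L[:,0]<-72)&(L[:,2]>-66)&(L[:,2]<-15)]
for z in range(-66,-15,6):
    s=q[(q[:,2]>=z)&(q[:,2]<z+6)]
    if len(s)>5:print(z,len(s),s[:,0].min().round(1),np.median(s[:,0]).round(1),"y",np.percentile(s[:,1],[1,99]))
E
```

```text
29.35 [-130.1    -3.85   22.89] [ 0.36  0.43  1.97 -0.24  0.37  1.99]
turn units [ 0.11 -0.42 -0.05]  rows>= 1.0
shift units(new axes) [-0.15 -0.14  3.74]  (old axes) [-0.29 -0.17  3.73]
-60 488 -115.3 -111.1 y [-19.19  20.11]
-54 328 -109.5 -104.5 y [-19.09  19.68]
-48 318 -103.2 -99.3 y [-19.36  19.83]
-42 339 -98.0 -94.5 y [-19.09  19.61]
-36 417 -93.1 -89.6 y [-24.57  24.92]
-30 505 -88.4 -85.0 y [-26.57  26.84]
-24 513 -86.0 -80.5 y [-26.96  27.06]
-18 326 -85.2 -76.3 y [-26.34  26.7 ]
```

Request:
{"fn": "servo_tool", "kwargs": {
  "commands": [
    [[-0.08,-0.07,0.3,0.11,-0.42,-0.05,0],[-0.07,-0.07,0.6,0,0,0,0],[0,0,0.7,0,0,0,0],[0,0,0.7,0,0,0,0],[0,0,0.6,0,0,0,0],[0,0,0,0,0,0,0],[0,0,0,0,0,0,0]]
  ]
}}

```text
time: 30.1
ee_pos: [530.4, 228.4, 24.3]
tcp_rot: [0.982, 0.075, 0.174, -0.013]
ft_force: [-0.4, -0.1, -0.6]
opening: 85.3
finger_force: 0.0
```

```bash
python3 - <<'E'
from h import *
o=arm.get_obs();p,r=pose();print(o["time"],base(p),o["q"],o["ft_force"])
gob([-96,0.3,-84],.35)
E
```

```text
30.1 [-103.81    0.2   -59.69] [ 0.34  0.61  1.95 -0.27  0.25  2.01] [-0.38 -0.08 -0.57]
turn units [ 0.   -0.01  0.  ]  rows>= 1.0
shift units(new axes) [-0.03 -0.    0.85]  (old axes) [-0.03 -0.    0.85]
```

Request:
{"fn": "servo_tool", "kwargs": {
  "commands": [
    [[-0.03,0,0.3,0,0,0,0],[0,0,0.3,0,0,0,0],[0,0,0.25,0,0,0,0],[0,0,0,0,0,0,0.4],[0,0,0,0,0,0,0.5],[0,0,0,0,0,0,0.6],[0,0,0,0,0,0,0.7],[0,0,0,0,0,0,0.8],[0,0,0,0,0,0,0.8]]
  ],
  "newtons": 50
}}

```text
time: 31.0
ee_pos: [538.5, 229.2, -0.4]
tcp_rot: [0.982, 0.075, 0.174, -0.013]
ft_force: [1.0, -6.5, 1.3]
opening: 37.3
finger_force: 49.8
```

```bash
python3 - <<'E'
from h import *
o=arm.get_obs();p,r=pose();print(o["time"],base(p),o["q"],o["ft_force"],o["opening"],o["finger_force"])
h=np.array([-75,-18.])
F=np.array([-107.6,-52.]);
for a in(.69,.9,1.1,1.3,1.5):
    f=h+47*np.array([-np.sin(a),-np.cos(a)])+2*np.array([-np.cos(a),np.sin(a)]);print(a,f)
E
```

```text
31.0 [-95.69  -0.25 -84.43] [ 0.34  0.67  1.94 -0.33  0.2   2.07] [ 0.96 -6.53  1.33] 37.322765291413795 49.8447722196579
0.69 [-106.46  -52.98]
0.9 [-113.06  -45.65]
1.1 [-117.79  -37.54]
1.3 [-120.82  -28.65]
1.5 [-122.02  -19.33]
```

Request:
{"fn": "servo_tool", "kwargs": {
  "commands": [
    [[-0.06,0,-0.15,0,0,0,0.8],[-0.06,0,-0.15,0,0,0,0.8],[-0.03,0,-0.15,0,0,0,0.8],[-0.03,0,-0.16,0,0,0,0.8],[0,0,-0.16,0,0,0,0.8],[0,0,-0.16,0,0,0,0.8],[0.04,0,-0.15,0,0,0,0.8],[0.04,0,-0.16,0,0,0,0.8],[0,0,0,0,0,0,0.8]]
  ]
}}

```text
time: 31.9
ee_pos: [523.6, 226.9, 33.9]
tcp_rot: [0.982, 0.075, 0.175, -0.013]
ft_force: [6.0, -7.8, -4.4]
opening: 37.2
finger_force: 52.8
```

```bash
python3 m7.py l3; python3 -c "
from h import *
o=arm.get_obs();print(o['finger_force'],o['q'])"
```

```text
31.9 tcp base [-110.71   -0.25  -50.1 ] [ 5.98 -7.79 -4.44] 37.237301939336966
wrist
  bar/lever 12062 [(-28, 231, np.float64(-124.0), np.float64(-121.0), np.float64(-115.0)), (-22, 7361, np.float64(-130.0), np.float64(-105.0), np.float64(-79.0)), (-16, 902, np.float64(-88.0), np.float64(-78.0), np.float64(-75.0)), (14, 2543, np.float64(-79.0), np.float64(-73.0), np.float64(-68.0)), (20, 163, np.float64(-78.0), np.float64(-77.0), np.float64(-73.0)), (26, 798, np.float64(-70.0), np.float64(-69.0), np.float64(-68.0)), (32, 64, np.float64(-126.0), np.float64(-125.0), np.float64(-124.0))]
  legL 3096 [(-40, 3, np.float64(-68.0), np.float64(-68.0), np.float64(-68.0)), (-34, 10, np.float64(-68.0), np.float64(-68.0), np.float64(-68.0)), (-28, 23, np.float64(-109.0), np.float64(-68.0), np.float64(-68.0)), (-22, 244, np.float64(-116.0), np.float64(-92.0), np.float64(-68.0)), (-16, 359, np.float64(-118.0), np.float64(-88.0), np.float64(-68.0)), (-10, 302, np.float64(-120.0), np.float64(-88.0), np.float64(-68.0)), (-4, 270, np.float64(-122.0), np.float64(-117.0), np.float64(-68.0)), (2, 195, np
[... 4393 characters left out ...]
at64(-110.0)), (-16, 16, np.float64(-130.0), np.float64(-119.0), np.float64(-112.0)), (-10, 18, np.float64(-133.0), np.float64(-119.0), np.float64(-115.0)), (-4, 16, np.float64(-135.0), np.float64(-126.0), np.float64(-119.0)), (2, 11, np.float64(-126.0), np.float64(-122.0), np.float64(-118.0)), (8, 6, np.float64(-126.0), np.float64(-125.0), np.float64(-120.0)), (14, 13, np.float64(-145.0), np.float64(-124.0), np.float64(-121.0)), (20, 16, np.float64(-148.0), np.float64(-126.0), np.float64(-122.0)), (26, 13, np.float64(-149.0), np.float64(-137.0), np.float64(-126.0)), (32, 19, np.float64(-145.0), np.float64(-136.0), np.float64(-124.0))]
52.785603404045105 [ 0.35  0.59  1.96 -0.27  0.26  2.01]
```

The bail bar now lies on the tray wall above the tongue (x −69, z 26 to 31). Lower the lever with the same grip.

Request:
{"fn": "servo_tool", "kwargs": {
  "commands": [
    [[-0.04,0,0.16,0,0,0,0.8],[-0.04,0,0.15,0,0,0,0.8],[0,0,0.16,0,0,0,0.8],[0,0,0.16,0,0,0,0.8],[0.03,0,0.16,0,0,0,0.8],[0.03,0,0.15,0,0,0,0.8],[0.06,0,0.15,0,0,0,0.8],[0.06,0,0.12,0,0,0,0.8],[0,0,0,0,0,0,0.8]]
  ]
}}

```text
time: 32.95
ee_pos: [537.3, 228.9, -0.2]
tcp_rot: [0.982, 0.075, 0.173, -0.013]
ft_force: [-3.1, -5.2, 1.1]
opening: 36.8
finger_force: 49.7
```

```bash
sed -i 's/("wrist","side","scene")/("wrist",)/' m7.py; python3 m7.py l4; python3 -c "
from h import *
o=arm.get_obs();print(o['finger_force'],o['q'])"
```

```text
32.95 tcp base [-96.85  -0.35 -84.22] [-3.12 -5.19  1.06] 36.763593360990654
wrist
  bar/lever 20083 [(-64, 562, np.float64(-113.0), np.float64(-111.0), np.float64(-107.0)), (-58, 898, np.float64(-110.0), np.float64(-106.0), np.float64(-102.0)), (-52, 522, np.float64(-102.0), np.float64(-100.0), np.float64(-97.0)), (-46, 595, np.float64(-97.0), np.float64(-95.0), np.float64(-93.0)), (-40, 672, np.float64(-93.0), np.float64(-91.0), np.float64(-89.0)), (-34, 785, np.float64(-89.0), np.float64(-87.0), np.float64(-85.0)), (-28, 902, np.float64(-85.0), np.float64(-83.0), np.float64(-80.0)), (-22, 492, np.float64(-81.0), np.float64(-80.0), np.float64(-79.0)), (-10, 5, np.float64(-113.0), np.float64(-112.0), np.float64(-112.0)), (-4, 16, np.float64(-111.0), np.float64(-110.0), np.float64(-110.0)), (2, 531, np.float64(-121.0), np.float64(-119.0), np.float64(-110.0)), (8, 1878, np.float64(-122.0), np.float64(-120.0), np.float64(-113.0)), (14, 7446, np.float64(-123.0), np.float64(-77.0), np.float64(-70.0)), (20, 3363, np.float64(-124.0), np.float64(-117.0), np.float64(-68.0)), (26, 1357, np.fl
[... 1542 characters left out ...]
float64(-81.0)), (-28, 135, np.float64(-107.0), np.float64(-84.0), np.float64(-68.0)), (-22, 308, np.float64(-114.0), np.float64(-107.0), np.float64(-68.0)), (-16, 541, np.float64(-121.0), np.float64(-110.0), np.float64(-68.0)), (-10, 403, np.float64(-113.0), np.float64(-112.0), np.float64(-68.0)), (-4, 152, np.float64(-113.0), np.float64(-76.0), np.float64(-68.0)), (2, 326, np.float64(-113.0), np.float64(-111.0), np.float64(-71.0)), (8, 393, np.float64(-115.0), np.float64(-112.0), np.float64(-70.0)), (14, 384, np.float64(-124.0), np.float64(-72.0), np.float64(-69.0)), (20, 330, np.float64(-125.0), np.float64(-70.0), np.float64(-68.0))]
49.72904920578003 [ 0.34  0.67  1.94 -0.33  0.2   2.07]
```

The bail bar is on the keeper behind the tongue. Release the lever, back off, and shut the fingers to press it flat.

Request:
{"fn": "servo_tool", "kwargs": {
  "commands": [
    [[0,0,0,0,0,0,0.5],[0,0,0,0,0,0,0.2],[0,0,0,0,0,0,0],[0,0,0,0,0,0,0],[0,0,-0.5,0,0,0,0],[-0.2,0,-0.8,0,0,0,0],[-0.2,0,-0.8,0,0,0,0.5],[-0.2,0,0,0,0.55,0,1],[-0.2,0,0,0,0,0,1],[0,0,0,0,0,0,1],[0,0,0,0,0,0,1],[0,0,0,0,0,0,1]]
  ]
}}

```text
time: 34.2
ee_pos: [495.2, 223.0, 50.9]
tcp_rot: [0.977, 0.075, 0.198, -0.015]
ft_force: [0.4, -0.3, -0.2]
opening: 0.2
finger_force: 0.0
```

```bash
python3 m7.py l5; python3 -c "
from h import *
o=arm.get_obs();print(o['q'],o['opening'],base(o['ee_pos']))
gob([-120,0.3,-74.6],.4)
"
```

```text
34.2 tcp base [-139.37    0.24  -33.11] [ 0.38 -0.32 -0.15] 0.1717804260424291
wrist
  bar/lever 8842 [(-64, 250, np.float64(-113.0), np.float64(-112.0), np.float64(-108.0)), (-58, 667, np.float64(-112.0), np.float64(-106.0), np.float64(-102.0)), (-52, 432, np.float64(-103.0), np.float64(-100.0), np.float64(-98.0)), (-46, 468, np.float64(-98.0), np.float64(-96.0), np.float64(-93.0)), (-40, 508, np.float64(-94.0), np.float64(-91.0), np.float64(-89.0)), (-34, 549, np.float64(-90.0), np.float64(-87.0), np.float64(-85.0)), (-28, 678, np.float64(-85.0), np.float64(-83.0), np.float64(-68.0)), (-22, 1093, np.float64(-81.0), np.float64(-77.0), np.float64(-68.0)), (-16, 400, np.float64(-77.0), np.float64(-74.0), np.float64(-68.0)), (-10, 149, np.float64(-144.0), np.float64(-139.0), np.float64(-69.0)), (-4, 347, np.float64(-147.0), np.float64(-143.0), np.float64(-140.0)), (2, 423, np.float64(-149.0), np.float64(-147.0), np.float64(-142.0)), (8, 301, np.float64(-150.0), np.float64(-146.0), np.float64(-145.0)), (14, 1991, np.float64(-149.0), np.float64(-75.0), np.float64(-70.0)), (20, 586, np.fl
[... 928 characters left out ...]
at64(-81.0), np.float64(-68.0)), (-16, 165, np.float64(-81.0), np.float64(-77.0), np.float64(-68.0)), (-10, 133, np.float64(-79.0), np.float64(-77.0), np.float64(-68.0)), (-4, 85, np.float64(-77.0), np.float64(-76.0), np.float64(-68.0)), (2, 87, np.float64(-75.0), np.float64(-74.0), np.float64(-72.0)), (8, 108, np.float64(-74.0), np.float64(-72.0), np.float64(-70.0)), (14, 125, np.float64(-72.0), np.float64(-70.0), np.float64(-69.0)), (20, 92, np.float64(-70.0), np.float64(-69.0), np.float64(-68.0))]
[ 0.37  0.54  2.05 -0.49  0.18  2.25] 0.08974929748530455 [-139.42    0.24  -33.11]
turn units [ 0.  0. -0.]  rows>= 1.0
shift units(new axes) [ 0.06 -0.    1.53]  (old axes) [ 0.06 -0.    1.53]
```

Request:
{"fn": "servo_tool", "kwargs": {
  "commands": [
    [[0,0,0,0,-0.57,0,1],[0.05,0,0.3,0,0,0,1],[0.05,0,0.5,0,0,0,1],[0.05,0,0.5,0,0,0,1],[0.05,0,0.24,0,0,0,1],[0,0,0,0,0,0,1],[0.14,0,0.05,0,0,0,1],[0.14,0,0.05,0,0,0,1],[0.14,0,0.05,0,0,0,1],[0.14,0,0.05,0,0,0,1],[0,0,0,0,0,0,1]]
  ]
}}

```text
time: 35.35
ee_pos: [534.2, 228.7, 9.8]
tcp_rot: [0.982, 0.075, 0.175, -0.013]
ft_force: [-0.3, 1.4, -0.4]
opening: -0.4
finger_force: 0.0
```

```bash
python3 -c "
from h import *
o=arm.get_obs();print(o['q'],o['ft_force'],base(o['ee_pos']))
gob([-82,0.3,-74.5],.35)
"
```

```text
[ 0.34  0.64  1.95 -0.31  0.21  2.06] [-0.3   1.41 -0.37] [-100.03   -0.09  -74.16]
turn units [ 0.01 -0.02 -0.  ]  rows>= 1.0
shift units(new axes) [ 0.56 -0.01  0.22]  (old axes) [ 0.56 -0.01  0.22]
```

Request:
{"fn": "servo_tool", "kwargs": {
  "commands": [
    [[0.1,0,0.04,0,0,0,1],[0.1,0,0.04,0,0,0,1],[0.1,0,0.04,0,0,0,1],[0.1,0,0.04,0,0,0,1],[0,0,0,0,0,0,1]]
  ]
}}

```text
time: 35.85
ee_pos: [546.9, 230.7, 9.3]
tcp_rot: [0.982, 0.075, 0.175, -0.013]
ft_force: [-1.6, -0.8, -0.8]
opening: 0.0
finger_force: 0.4
```

Request:
{"fn": "servo_tool", "kwargs": {
  "commands": [
    [[0.08,0,0.03,0,0,0,1],[0.08,0,0.03,0,0,0,1],[0,0,0,0,0,0,1]]
  ]
}}

```text
time: 36.15
ee_pos: [551.9, 231.4, 9.3]
tcp_rot: [0.982, 0.075, 0.175, -0.013]
ft_force: [-0.8, 0.3, -0.7]
opening: 0.4
finger_force: 0.6
```

```bash
python3 m7.py l6 | cut -c1-1500
```

```text
36.15 tcp base [-82.05  -0.05 -74.73] [-0.85  0.28 -0.71] 0.3627587961345783
wrist
  bar/lever 19271 [(-40, 187, np.float64(-90.0), np.float64(-89.0), np.float64(-88.0)), (-34, 344, np.float64(-92.0), np.float64(-90.0), np.float64(-86.0)), (-28, 524, np.float64(-112.0), np.float64(-92.0), np.float64(-87.0)), (-22, 587, np.float64(-106.0), np.float64(-93.0), np.float64(-90.0)), (-16, 786, np.float64(-115.0), np.float64(-98.0), np.float64(-91.0)), (-10, 1038, np.float64(-115.0), np.float64(-94.0), np.float64(-92.0)), (-4, 909, np.float64(-100.0), np.float64(-97.0), np.float64(-95.0)), (2, 421, np.float64(-110.0), np.float64(-98.0), np.float64(-97.0)), (8, 718, np.float64(-107.0), np.float64(-96.0), np.float64(-96.0)), (14, 5160, np.float64(-106.0), np.float64(-76.0), np.float64(-70.0)), (20, 3781, np.float64(-108.0), np.float64(-100.0), np.float64(-68.0)), (26, 3267, np.float64(-110.0), np.float64(-103.0), np.float64(-101.0)), (32, 1548, np.float64(-109.0), np.float64(-104.0), np.float64(-103.0))]
  legL 3692 [(-22, 7, np.float64(-76.0), np.float64(-76.0), np.float64(-75.0)), (-16, 89,
[... 623 characters left out ...]
 3828 [(-22, 7, np.float64(-76.0), np.float64(-75.0), np.float64(-75.0)), (-16, 55, np.float64(-114.0), np.float64(-74.0), np.float64(-73.0)), (-10, 526, np.float64(-117.0), np.float64(-113.0), np.float64(-73.0)), (-4, 1318, np.float64(-119.0), np.float64(-107.0), np.float64(-73.0)), (2, 795, np.float64(-121.0), np.float64(-100.0), np.float64(-72.0)), (8, 562, np.float64(-117.0), np.float64(-103.0), np.float64(-71.0)), (14, 51, np.float64(-105.0), np.float64(-70.0), np.float64(-69.0)), (20, 231, np.float64(-109.0), np.float64(-69.0), np.float64(-68.0)), (26, 262, np.float64(-111.0), np.float64(-109.0), np.float64(-108.0)), (32, 20, np.float64(-109.0), np.float64(-109.0), np.float64(-109.0))]
```

Request:
{"fn": "servo_tool", "kwargs": {
  "commands": [
    [[0.06,0,0.02,0,0,0,1],[0.06,0,0.02,0,0,0,1],[0,0,0,0,0,0,1]]
  ]
}}

```text
time: 36.5
ee_pos: [554.3, 231.7, 9.0]
tcp_rot: [0.982, 0.075, 0.174, -0.013]
ft_force: [-7.4, 0.9, 1.9]
opening: 0.3
finger_force: 3.8
```

Request:
{"fn": "servo_tool", "kwargs": {
  "commands": [
    [[0.06,0,0.02,0,0,0,1],[0.03,0,0.01,0,0,0,1],[0,0,0,0,0,0,1]]
  ]
}}

```text
time: 36.8
ee_pos: [554.8, 231.6, 8.7]
tcp_rot: [0.982, 0.075, 0.172, -0.012]
ft_force: [-21.1, 1.2, 13.4]
opening: 0.5
finger_force: 10.9
```

Request:
{"fn": "servo_tool", "kwargs": {
  "commands": [
    [[-0.3,0,-0.1,0,0,0,1],[-0.8,0,-0.3,0,0,0,1],[-0.8,0,-0.4,0,0,0,1],[-0.5,0,-0.8,0,0,0,1],[0,0,-0.8,0,0,0,1],[0,0,0,0,0,0,1]]
  ]
}}

```text
time: 37.4
ee_pos: [466.7, 218.8, 54.4]
tcp_rot: [0.981, 0.075, 0.176, -0.014]
ft_force: [1.0, 0.2, 0.7]
opening: 0.0
finger_force: 0.0
```

```bash
python3 m7.py l7 | cut -c1-1400; sed 's/("wrist",)/("side",)/' m7.py > m8.py; python3 m8.py l7s | cut -c1-1400
```

```text
37.4 tcp base [-168.24    0.42  -29.61] [0.99 0.19 0.68] 0.030003537354272754
wrist
  bar/lever 6251 [(-76, 259, np.float64(-82.0), np.float64(-81.0), np.float64(-79.0)), (-70, 263, np.float64(-80.0), np.float64(-78.0), np.float64(-77.0)), (-64, 144, np.float64(-78.0), np.float64(-77.0), np.float64(-77.0)), (-58, 157, np.float64(-78.0), np.float64(-77.0), np.float64(-77.0)), (-52, 131, np.float64(-78.0), np.float64(-78.0), np.float64(-77.0)), (-46, 180, np.float64(-78.0), np.float64(-78.0), np.float64(-78.0)), (-40, 212, np.float64(-79.0), np.float64(-78.0), np.float64(-78.0)), (-34, 224, np.float64(-79.0), np.float64(-78.0), np.float64(-78.0)), (-28, 347, np.float64(-79.0), np.float64(-78.0), np.float64(-68.0)), (-22, 924, np.float64(-78.0), np.float64(-76.0), np.float64(-68.0)), (-16, 541, np.float64(-77.0), np.float64(-70.0), np.float64(-68.0)), (-10, 410, np.float64(-70.0), np.float64(-69.0), np.float64(-68.0)), (-4, 55, np.float64(-70.0), np.float64(-69.0), np.float64(-68.0)), (14, 1718, np.float64(-79.0), np.float64(-75.0), np.float64(-70.0)), (20, 686, np.float64(-78.0), np.fl
[... 2987 characters left out ...]
4(-73.0), np.float64(-69.0)), (-4, 7, np.float64(-75.0), np.float64(-73.0), np.float64(-69.0)), (2, 3, np.float64(-73.0), np.float64(-73.0), np.float64(-72.0)), (8, 6, np.float64(-73.0), np.float64(-72.0), np.float64(-71.0)), (14, 6, np.float64(-71.0), np.float64(-71.0), np.float64(-68.0)), (20, 9, np.float64(-72.0), np.float64(-70.0), np.float64(-68.0))]
  legR 41 [(-16, 10, np.float64(-79.0), np.float64(-77.0), np.float64(-72.0)), (-10, 9, np.float64(-77.0), np.float64(-74.0), np.float64(-72.0)), (8, 4, np.float64(-72.0), np.float64(-71.0), np.float64(-70.0)), (14, 3, np.float64(-72.0), np.float64(-71.0), np.float64(-70.0)), (20, 8, np.float64(-71.0), np.float64(-70.0), np.float64(-69.0))]
```

Lever vertical at x −78 over its whole length, bail hooked, nothing touching. A final check of the tray and bystanders, then hand in.

```bash
python3 - <<'E'
from h import *
d=capture("scene");P=cloud(d).reshape(-1,3);L=base(P)
t=L[(abs(L[:,0])<66)&(abs(L[:,1])<96)&(L[:,2]>34)&(L[:,2]<46)&((abs(L[:,0])>60)|(abs(L[:,1])>90))]
print(len(t),np.median(t[:,2]),np.linalg.lstsq(np.c_[t[:,:2],np.ones(len(t))],t[:,2],rcond=None)[0])
c0=dict(np.load("scene0.npz"))
for n in("canister","clips","coaster","punch","pen_tray","eraser"):print(n,[np.round(k["location"]) for k in pinpoint("scene",n)[:1]])
print(job.sign_off())
E
```

```text
524 38.86567676505871 [ 0.  -0.  38.6]
canister [array([795.,  12.,  -0.])]
clips [array([620.,   7.,   2.])]
coaster [array([ 793., -166.,    3.])]
punch [array([794., 147.,   4.])]
pen_tray [array([395.,   8.,   0.])]
eraser [array([568., 233., 102.])]
the job is handed in; nothing more can be done
None
```

The coin tray is seated level and home in the base, the bail is hooked over the keeper, and the lever is pressed flat. The job is handed in at about 37.5 s of the 70 s. My first push on the bail also swung the lever down, so I raised it again to hook the bail. In the last check the canister, clips, coaster, punch and pen tray had not moved, but the network misread the eraser, so its position was not confirmed.

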